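Return a display block to the jewellery showcase

TASK

Open the glass lid of the small jewellery showcase all the way: swing it up, past upright, and set it back gently on its two rubber stop buffers, without letting it fall and without forcing it against them. Then take the loose display block from the counter and seat it gently and flat, fully home, in the one empty recess of the showcase; leave the lid resting open on its stops and everything else as it stands.

Things in the scene. Friction and masses are not known exactly. Their poses are not given: they have to be found in the camera images.
- case: Low jewellery showcase fixed to the counter: aluminium frame, glass sides 5 mm thick, 150 deep (its x) x 270 wide (its y), rim 65 mm high. Origin: centre of its underside, on the counter; x from its front (handle side) to its back (hinge side), y along the hinge, z up. Two blocks and the empty recess lie in a row along y at x = 0, y = -83, 0, 83 mm.
- case_insert (a point): Centre of the top of the dark insert board in the case (138 x 258 mm), 22 mm above the counter. It has three recesses, each 39 mm (case x) x 69 mm (case y) and 8 mm deep, floor 14 mm above the counter, mouths slightly chamfered. The lid covers it when shut.
- lid (a joint): Lid hinge angle: 0 shut, 1.57 upright, grows as it opens. Aluminium frame with clear pane, 152 x 270 x 12 mm, 0.35 to 0.6 kg. Hinge nearly free: let go, the lid falls shut before upright, falls back past it. Past upright two rubber buffers stop it between 1.71 and 2.09 rad, as their screws have been set: not measured, to be felt. There it stays leaning by its own weight.
- lid_hinge (a point): Point on the lid's hinge line, middle of its width: 75 mm behind the case's centre, 65 mm above the counter. The hinge line runs along the case's y. The origin is fixed to the case.
- lid_handle (a point): Middle of the lid's steel bar handle: round bar 12 mm thick, 124 mm long along the case's y, on two 10 mm posts 110 mm apart, 38 mm beyond the lid's front edge and level with it (32 mm free between bar and edge). Bar axis 190 mm from the hinge line; 71 mm above the counter when shut. Moves and turns with the lid.
- lid_stop: Lid stop, fixed to the case's back: two steel angle brackets at case y = -126 and 126 mm, 140 mm high, 98 mm behind the case, each with a set screw carrying an 18 mm rubber buffer, 120 mm above the counter, that meets the lid's outer face. The pair gives 1 mm per 10 N; over 25 N is forcing. A push at the handle loads it 3.5-fold: 7 N is too much. Origin and axes: the case's, not a buffer's.
- block: The loose display block: frosted acrylic, 36 mm (its x) x 66 mm (its y) x 38 mm high, about 110 g, two rows of small jewelled studs (7 mm tall) on top. Origin: centre of its underside, z up. Stands on the open counter to the robot's right of the case. Either way round is right in the recess.
- liner: Dark-red felt liner, 38 x 68 mm, paper-thin, on the floor of the one empty recess, seen through the glass lid. Origin: centre of that recess's floor, 14 mm above the counter; axes as the case's. The block belongs here, its x and y along the liner's x and y.
- stock_a: Display block of the same size already seated in one of the other recesses (gold and silver studs). Leave it there.
- stock_b: Display block of the same size already seated in one of the other recesses (teal, red and silver studs). Leave it there.
- pot: Small white plastic pot, 50 mm wide, 30 mm high, on the counter. Bystander. Origin: centre of its underside.
- wood_slice: Round wooden slice with jewellery on it, 86 mm wide, 14 mm high, on the counter. Bystander. Origin: centre of its underside.
- barbell: Large polished steel barbell (shaft 20 mm, balls 42 mm, 200 mm long) in a black cradle left of the case. Bystander. Origin: its middle.
- soap: Green bottle, 56 mm wide, 170 mm tall, far left of the case. Bystander.
- swabs: Frosted jar with steel cap, 72 mm wide, 90 mm tall, at the far right. Bystander.
Things that resemble listed ones, but are neither listed nor needed, are in the scene too. Leave any purple look-alike of the block alone.

How it is judged:
On the way, in this order (a step that is already met when the one before it is completed fails the run):
1. the lid leans back on its stop buffers (value of joint lid above 1.65 rad and contact force between lid_stop and anything else above 0.3 N), for 0.4 s.
2. the block is down in the empty recess, the lid still open (value of joint lid above 1.65 rad and horizontal distance between block and liner below 0.004 m and z of block in the frame of liner below 0.003 m), for 0.2 s.
At the end, for the whole second after the job is handed in: The lid leans at rest on its stop buffers (past 1.65 rad and pressing on them with at least 0.3 N), and the block stands released and at rest in the empty recess: within 4 mm of the liner's centre, its foot within 3 mm of the liner, upright within 0.06 rad and square to the recess within 0.12 rad (all of step 2 and contact force between lid_stop and anything else above 0.3 N and velocity of joint lid between -0.05 and 0.05 rad/s and angle between block's own z axis and vertical below 0.06 rad and angle between the x axis of block and the x axis of liner, either way round below 0.12 rad and linear speed of block below 0.02 m/s); the robot touches nothing.
It fails at once if the lid is let fall: past upright (beyond 1.6 rad) it goes back faster than 0.9 rad/s, or it drops shut faster than 1.5 rad/s ((value of joint lid above 1.6 rad and velocity of joint lid above 0.9 rad/s) or velocity of joint lid below -1.5 rad/s).
It fails at once if the stop buffers are forced (more than 25 N) (contact force between lid_stop and anything else above 25 N).
It fails at once if the block is dropped into the recess (over 0.4 m/s within 30 mm of its floor) or rammed against the case or lid (more than 40 N) (contact force between block and case above 40 N or (horizontal distance between block and liner below 0.02 m and z of block in the frame of liner below 0.03 m and linear speed of block above 0.4 m/s)).
It fails at once if a block already in the case is moved more than 6 mm (distance of any of stock_a, stock_b from where it was at the start of the episode above 0.006 m).
It fails at once if a bystander on the counter is moved more than 20 mm (distance of any of pot, wood_slice, barbell, soap, swabs from where it was at the start of the episode above 0.02 m).
It also fails if it takes over 70 s, if anything falls off the work surface, if the arm or the gripper's body presses on something with over 40 N, if the wrist force passes 120 N, or if a joint passes its speed limit or range.

ROBOT

A 7-joint arm with a two-finger parallel gripper is mounted at the origin on the work surface. World frame = base frame: x ahead of the robot, y to its left, z up, the work surface at z = 0. Lengths are in m, angles in rad, forces in N, time in s.
With the tool pointing down it reaches from about 0.4 to 0.85 m from the base axis. Payload 10.4 kg.
Tool frame: the origin (TCP) lies midway between the tips of the shut fingers; the grasp point (between the pads) lies 19 mm behind it (manip.tcp_to_grasp is the distance from the TCP to the grasp point, in m); x points along the fingers, y is the direction in which the jaws open and shut, and the axes are right-handed (so a half turn about x gives the same grasp; the last joint's range is limited). The gripper opens to 85 mm and grips with 20 to 120 N. Pads are 22 mm wide; open, the fingers measure 114 mm over their backs; the gripper's body (76 mm by 85 mm) begins 54 mm behind the grasp point. The pads swing forward as they close: fully open they stand 13 mm farther back than shut.
Start: joints at [-1.352, 0.332, -0.065, 1.46, 0.022, 1.35, -0.088], TCP at [0.15, 0.607, 0.231] pointing down, gripper open.
Joint ranges: [-2.6, 2.6], [-0.5, 2.12], [-1.47, 1.34], [0.16, 2.42], [-1.27, 4.41], [0.06, 2.06], [-2.6, 2.6]. Speed limits (rad/s): [2.22, 2.22, 2.79, 2.79, 3.14, 3.14, 3.14].

INTERFACE

Orientations are given as a unit quaternion [x, y, z, w].
In Python, from workcell import monitor, viewer, manip gives the robot as it stands. The module is installed in compiled form; this text tells all that it offers.
- The arm moves only by the tool send_rows, never from a script. Its arguments are lists of equal length, an entry for each row: "grip": the closure in counts, from 0 (fully open) to 255 (shut); "offset": the shift along the tool's x, y, z in mm, a list of three; "twist": the turn about the tool's x in degrees. In form: {"grip": [grip, ...], "offset": [[tx, ty, tz], ...], "twist": [twist, ...]}. A call has exactly 5 rows; each row is the pose to reach, as a shift and turn from the pose commanded when the call began, along the tool's axes at that moment; what a row does not reach only later rows make up. A row lasts 1/12 s, in which the tool goes at most 41.7 mm and 7.16 degrees, less where a joint would pass 70% of its speed; a pose out of reach is approached as far as the arm can. A call with a gripper value outside its range is refused whole. The fingers move at their own pace and stop on an object; "newtons" is the grip in N (left out, the last holds). Time passes only in rows, so rows that repeat a pose let the fingers close, or fill a call up. It gives the time, the measured TCP pose, the force and the opening at its end, in the units of the state.
- monitor.get_obs(): the state, without advancing time (a new reading comes with each control period).
- viewer.camera(name): name is "side" or "top" or "wrist"; returns (picture, depth): 400x640x3 uint8, blue, green, red; 400x640 float32, m along the optical axis (not along the pixel's ray), 0 where there is no reading.
- viewer.camera_model(name): a dict with "camera_matrix" (3x3 intrinsics, pixels), "R" (3x3) and "t" (3): a world point X has camera coordinates R X + t; the wrist camera has in their place "mount" (4x4, takes a point from camera to tool coordinates, whose origin is the TCP and whose axes are the tool frame's). Camera axes: x right, y down, z forward; pixel columns grow to the right and rows downward; lengths in m; the calibration is good to about 2 mm. A picture is of the moment at which its call begins: read the wrist's pose just before it. camera_model takes no time and is no camera call.
- manip.hand_in(): hands the job in, once; it reports no verdict.
Trained networks look in the newest picture that a camera, given by its name, has taken for a name from the list of things; names that differ only in an ending like _2 or _b are one class to them, and where a whole thing is asked for, a point or a joint stands for the part that bears it (a point fixed in the world has none). Each returns a list of dicts, best first, with "score" (0 to 1); they miss things now and then, are a little off and sometimes report something else, mostly with a low value. They report only what shows in the picture. A call takes as long as a camera call. They do not tell look-alikes from the thing itself.
- viewer.recognise(target, camera): "box" ([left, top, width, height] in pixels, round what is visible of it).
- viewer.regions_of(target, camera): "region" (400x640 bool, what is visible of it) and "box" ([left, top, width, height] in pixels, round what is visible of it).
- viewer.spot_point(target, camera): "position" ([column, row] in pixels: a listed point, or the origin of a listed thing).
The state is a dict: "clock": time; "joint_pos": joint angles; "joint_velocities": joint speeds; "tau": joint torques, N m; "position": TCP position; "ee_rot": TCP orientation; "ft_force": force on the tool from outside, world axes, zero at the start; "torque": the same for the moment, N m; "grip_width": opening from 0.0 (shut) to 1.0 (fully open).
Only numpy, scipy, OpenCV 4.12 (cv2) and the standard library are available. Lean on these libraries where they do the work, as an engineer would, in place of code of your own. Each camera call takes 0.05 s, during which the arm holds its last target.

## Working session

There is one attempt and no reset: what is moved stays moved. The work goes in short steps, Python scripts to look and compute and a tool call to move; the robot and the scene stay as the last step left them, time stands still between calls to the robot, and variables do not carry over. Pictures are saved under pics/ and viewed, and the job is handed in when it is done.

Besides the shell and the picture viewer there is one more tool, called after "Call:" as a command line: name --pt "numbers of a row" for each row, then --argument value for the rest. send_rows: Moves the arm, as the interface text tells. Its arguments: {"type":"object","properties":{"grip":{"type":"array","items":{"type":"number"}},"offset":{"type":"array","items":{"type":"array","items":{"type":"number"}}},"twist":{"type":"array","items":{"type":"number"}},"newtons":{"type":"number"}},"required":["grip","offset","twist"]}

```bash
ls; mkdir -p pics; python3 - <<'E'
from workcell import monitor, viewer, manip
import cv2,numpy as np
print(monitor.get_obs()); print(manip.tcp_to_grasp)
for c in ["side","top","wrist"]:
    p,d=viewer.camera(c); cv2.imwrite(f"pics/{c}0.png",p); np.save(f"pics/{c}0.npy",d)
    m=viewer.camera_model(c); print(c,{k:np.round(v,4).tolist() for k,v in m.items()})
E
```

```text
pics
{'clock': 0.0, 'joint_pos': array([-1.35158047,  0.33288721, -0.06471443,  1.46098112,  0.02160434,
        1.34988657, -0.08854789]), 'joint_velocities': array([ 0.00043988, -0.00072176,  0.00096824,  0.00047939,  0.0003146 ,
       -0.00053196, -0.00013253]), 'tau': array([-5.93263521e-04, -6.25450802e+01,  4.87452617e-02, -3.91599226e+01,
        1.60555495e-02,  9.85652790e-03, -4.29557531e-05]), 'position': array([0.14957194, 0.60643713, 0.23048738]), 'ee_rot': array([ 0.08477364,  0.70198238, -0.08580769,  0.70190541]), 'ft_force': array([0.01665477, 0.31270932, 0.55579671]), 'torque': array([-0.00603967,  0.0361167 ,  0.01035443]), 'grip_width': 1.002947535114074}
0.0187
side {'camera_matrix': [[371.6958, 0.0, 314.0437], [0.0, 371.6958, 197.3098], [0.0, 0.0, 1.0]], 'R': [[0.8698, -0.4933, -0.0126], [-0.3479, -0.5949, -0.7246], [0.35, 0.6346, -0.6891]], 't': [-0.3904, 0.2084, 0.9917]}
top {'camera_matrix': [[467.4748, 0.0, 321.9972], [0.0, 467.4748, 197.3961], [0.0, 0.0, 1.0]], 'R': [[-0.0137, -0.9999, -0.0084], [-0.9962, 0.0143, -0.0864], [0.0865, 0.0072, -0.9962]], 't': [0.0182, 0.4524, 1.6206]}
wrist {'camera_matrix': [[332.8535, 0.0, 314.8781], [0.0, 332.8535, 197.5026], [0.0, 0.0, 1.0]], 'mount': [[0.0002, -0.2641, 0.9645, -0.141], [1.0, -0.0, -0.0002, 0.0006], [0.0001, 0.9645, 0.2641, -0.0673], [0.0, 0.0, 0.0, 1.0]]}
```

View pics/side0.png

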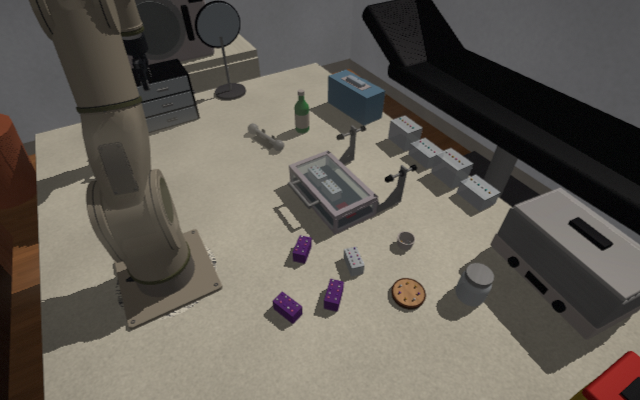

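View pics/top0.png

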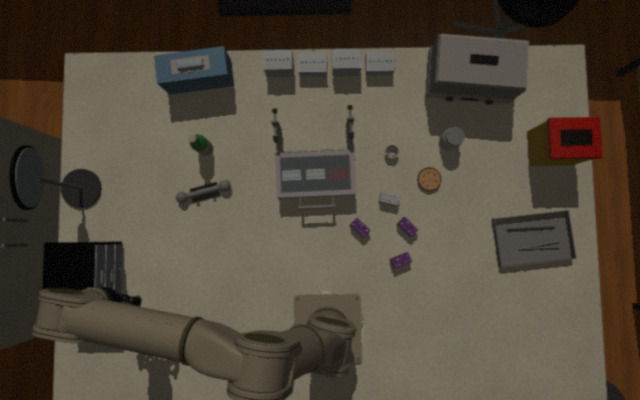

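View pics/wrist0.png

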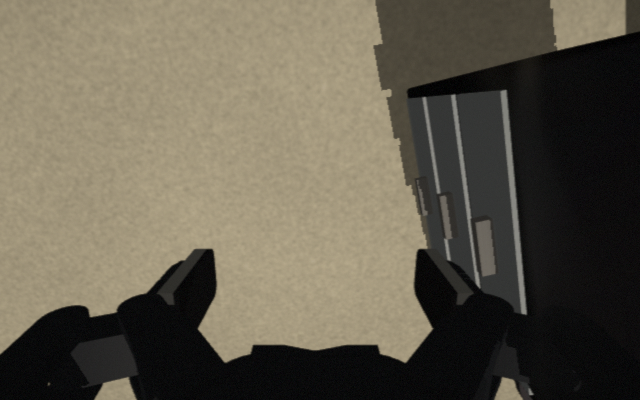

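```bash
cat > h.py <<'E'
from workcell import monitor, viewer, manip
import cv2,numpy as np
from scipy.spatial.transform import Rotation as Rn
def cam(c):
    m=viewer.camera_model(c); K=np.array(m["camera_matrix"])
    if c=="wrist":
        o=monitor.get_obs(); T=np.eye(4); T[:3,:3]=Rn.from_quat(o["ee_rot"]).as_matrix(); T[:3,3]=o["position"]
        W=T@np.array(m["mount"]); R=W[:3,:3].T; t=-R@W[:3,3]
    else: R,t=np.array(m["R"]),np.array(m["t"])
    return K,R,t
def atdepth(C,u,v,z): 
    K,R,t=C; return R.T@(np.linalg.inv(K)@[u*z,v*z,z]-t)
def atz(C,u,v,h):
    K,R,t=C; o=-R.T@t; d=R.T@(np.linalg.inv(K)@[u,v,1]); return o+d*(h-o[2])/d[2]
def tri(Cs,uvs):
    A=[];b=[]
    for (K,R,t),(u,v) in zip(Cs,uvs):
        o=-R.T@t; d=R.T@(np.linalg.inv(K)@[u,v,1]); d/=np.linalg.norm(d); P=np.eye(3)-np.outer(d,d); A.append(P); b.append(P@o)
    x=np.linalg.lstsq(np.vstack(A),np.hstack(b),rcond=None)[0]
    return x,[np.linalg.norm(a@x-c) for a,c in zip(A,b)]
def proj(C,X):
    K,R,t=C; p=K@(R@np.asarray(X)+t); return p[:2]/p[2]
E
python3 - <<'E'
from h import *
for c in ["top","side"]:
    viewer.camera(c); C=cam(c)
    for n in ["block","liner","lid_handle","lid_hinge","case_insert","lid_stop","case","stock_a","pot","wood_slice"]:
        try: print(c,n,[(round(r["score"],2),np.round(r["position"],1).tolist()) for r in viewer.spot_point(n,c)[:4]])
        except Exception as e: print(c,n,e)
print(monitor.get_obs()["clock"])
E
python3 - <<'E'
import cv2
a=cv2.imread('pics/top0.png')[90:280,240:460]; cv2.imwrite('pics/topc.png',cv2.resize(a,None,fx=3.4,fy=3.4,interpolation=2))
a=cv2.imread('pics/side0.png')[110:330,230:450]; cv2.imwrite('pics/sidec.png',cv2.resize(a,None,fx=2.7,fy=2.7,interpolation=2))
E
```

```text
top block [(0.81, [398.4, 259.2]), (0.69, [405.1, 227.4]), (0.47, [388.1, 201.8])]
top liner []
top lid_handle [(0.94, [315.1, 205.6])]
top lid_hinge [(0.83, [313.8, 153.0]), (0.61, [205.0, 192.3])]
top case_insert []
top lid_stop []
top case [(0.7, [313.7, 152.1]), (0.58, [317.3, 182.5]), (0.21, [433.5, 178.1])]
top stock_a [(0.17, [314.5, 204.0])]
top pot [(0.61, [391.3, 153.8])]
top wood_slice [(0.82, [427.5, 178.8])]
side block [(0.94, [335.7, 300.3]), (0.82, [351.1, 266.3]), (0.65, [299.2, 252.7]), (0.6, [290.2, 309.3])]
side liner []
side lid_handle [(0.8, [298.8, 196.7])]
side lid_hinge [(0.98, [350.7, 174.5])]
side case_insert [(0.91, [331.0, 192.5])]
side lid_stop [(0.48, [403.4, 245.2])]
side case [(0.92, [331.3, 197.4])]
side stock_a []
side pot [(0.65, [403.5, 241.7])]
side wood_slice [(0.62, [405.3, 298.6])]
1.25
```

View pics/topc.png

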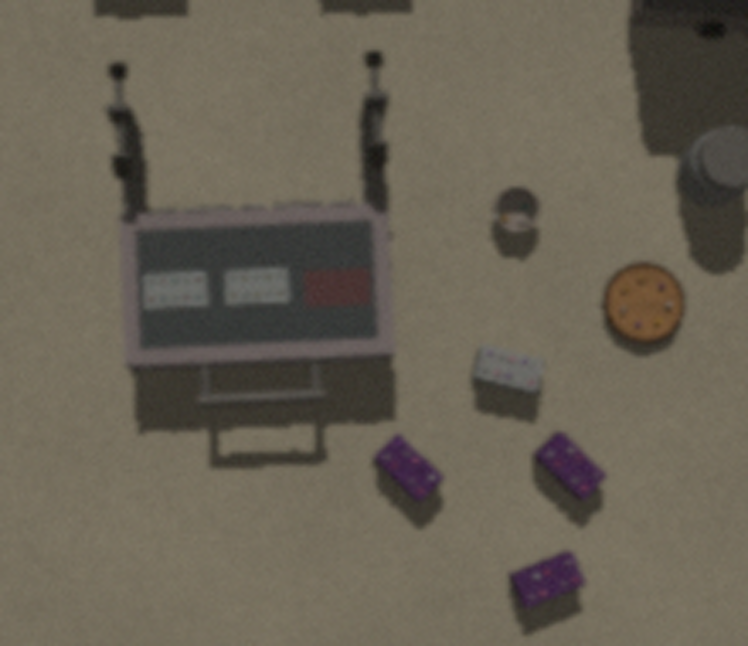

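View pics/sidec.png

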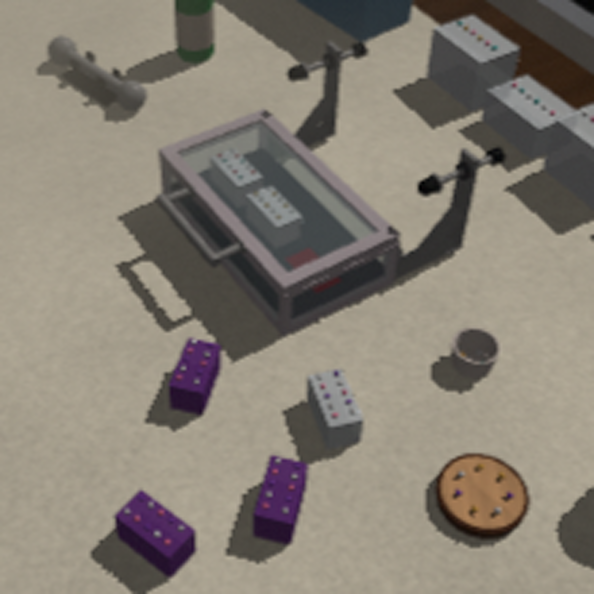

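```bash
python3 - <<'E'
from h import *
T,S=cam("top"),cam("side")
print("handle",tri([T,S],[(316.5,206.2),(298.8,196.7)]))
print("hinge",tri([T,S],[(313.8,153.0),(350.7,174.5)]))
for n,uv in dict(bl=(200,399),br=(324,393)).items():
    print(n,atz(T,uv[0]/3.4+240-.35,uv[1]/3.4+90-.35,.077))
# lid outer corners at z=.077 from top crop
for uv in [(122,224),(388,214),(394,356),(130,366)]:
    print("lid corner",atz(T,uv[0]/3.4+240-.35,uv[1]/3.4+90-.35,.074))
for uv in [(305,270),(369,268),(371,304),(307,306)]:
    print("liner",atz(T,uv[0]/3.4+240-.35,uv[1]/3.4+90-.35,.014))
d=np.load("pics/top0.npy"); s=np.load("pics/side0.npy")
p=cv2.imread("pics/top0.png")
for uv in [(389,198),(388,196)]: print("block",atdepth(T,*uv,d[uv[1],uv[0]]))
uv=[(480,348),(542,360),(538,392),(473,377)]
c=[]
for u in uv: c.append(atz(T,u[0]/3.4+240-.35,u[1]/3.4+90-.35,.040)); print("blk corner",c[-1])
print(np.mean(c,0))
E
```

```text
handle (array([0.4171914 , 0.03142514, 0.06431241]), [np.float64(0.0018536470001022723), np.float64(0.0018536470001023788)])
hinge (array([0.60309948, 0.03700663, 0.06730506]), [np.float64(0.0012743573331500547), np.float64(0.0012743573331516203)])
bl [0.41618999 0.09145468 0.077     ]
br [ 0.42041237 -0.03191345  0.077     ]
lid corner [0.59395779 0.16850781 0.074     ]
lid corner [ 0.60007095 -0.09920048  0.074     ]
lid corner [ 0.45661839 -0.10238143  0.074     ]
lid corner [0.4503991  0.16124041 0.074     ]
liner [ 0.55338698 -0.01548013  0.014     ]
liner [ 0.55449382 -0.08209985  0.014     ]
liner [ 0.51673668 -0.08347779  0.014     ]
liner [ 0.51562326 -0.01699041  0.014     ]
block [ 0.44537492 -0.21999117  0.04058788]
block [ 0.45296932 -0.2176341   0.03375517]
blk corner [ 0.46667999 -0.19233039  0.04      ]
blk corner [ 0.4534941  -0.25507847  0.04      ]
blk corner [ 0.42090659 -0.25010831  0.04      ]
blk corner [ 0.43714234 -0.18448871  0.04      ]
[ 0.44455575 -0.22050147  0.04      ]
```

```bash
cat >> h.py <<'E'
def rot(): return Rn.from_quat(monitor.get_obs()["ee_rot"]).as_matrix()
def off(target,yawdir=None):
    """target TCP world -> offset mm in tool axes; twist deg so that tool y aligns with +-yawdir"""
    o=monitor.get_obs(); R=rot(); d=R.T@(np.array(target)-o["position"])*1000
    tw=None
    if yawdir is not None:
        v=R.T@np.array([*yawdir,0.]); tw=np.degrees(np.arctan2(v[2],v[1])); tw=(tw+90)%180-90
    print("off",np.round(d,1),"twist",tw,"pos",np.round(o["position"],4),"clk",round(o["clock"],2),"F",np.round(o["ft_force"],2),"w",round(o["grip_width"],3)); return d,tw
E
python3 - <<'E'
from h import *
print(np.round(rot(),3))
a=np.radians(1.5)
off([.40,.33,.25],[np.cos(a),np.sin(a)])
off([.40,.03,.25])
E
```

```text
[[ 0.     0.24   0.971]
 [ 0.     0.971 -0.24 ]
 [-1.     0.     0.   ]]
off [ -18.7 -208.8  309.3] twist 74.64295074481797 pos [0.1497 0.6068 0.2313] clk 1.25 F [ 0.62  0.57 -1.04] w 0.997
off [ -18.7 -500.1  381.2] twist None pos [0.1497 0.6068 0.2313] clk 1.25 F [ 0.62  0.57 -1.04] w 0.997
```

Call:
send_rows --grip '[0,0,0,0,0]' --pt "-4 -16 36" --pt "-8 -32 72" --pt "-12 -52 108" --pt "-16 -72 144" --pt "-18 -96 176" --twist '[7,14,21,28,35]'

```text
clock: 1.67
position: [0.2995, 0.4701, 0.2499]
ee_rot: [0.295, 0.643, -0.294, 0.643]
ft_force: [1.1, -0.1, 1.3]
grip_width: 1.001
```

```bash
python3 - <<'E'
from h import *
a=np.radians(1.5)
off([.42,.25,.25],[np.cos(a),np.sin(a)])
off([.40,.05,.25])
print(np.round(rot(),3), monitor.get_obs()["joint_pos"].round(2))
E
```

```text
off [ -0.3 -52.4 245.4] twist 39.25597610626244 pos [0.2995 0.4701 0.2499] clk 1.67 F [ 1.12 -0.13  1.28] w 1.001
off [  -0.5 -198.1  383.8] twist None pos [0.2995 0.4701 0.2499] clk 1.67 F [ 1.12 -0.13  1.28] w 1.001
[[ 0.001  0.757  0.653]
 [ 0.001  0.653 -0.757]
 [-1.     0.001 -0.   ]] [-1.18  0.17  0.11  1.62 -0.02  1.35 -0.36]
```

Call:
send_rows --grip '[0,0,0,0,0]' --pt "0 -6 40" --pt "0 -14 80" --pt "0 -24 120" --pt "0 -36 160" --pt "0 -52 198" --twist '[7,14,21,28,35]'

```text
clock: 2.08
position: [0.3896, 0.2862, 0.2494]
ee_rot: [0.474, 0.525, -0.474, 0.525]
ft_force: [1.0, -0.2, -0.1]
grip_width: 0.997
```

```bash
python3 - <<'E'
from h import *
a=np.radians(1.5)
off([.417,.12,.25],[np.cos(a),np.sin(a)])
print(np.round(rot(),3), monitor.get_obs()["joint_pos"].round(2))
E
```

```text
off [ -0.7  10.5 168.1] twist 4.272822315586794 pos [0.3896 0.2862 0.2494] clk 2.08 F [ 0.98 -0.16 -0.13] w 0.997
[[ 0.     0.995  0.101]
 [ 0.001  0.101 -0.995]
 [-1.     0.    -0.   ]] [-1.01 -0.    0.28  1.81  0.    1.33 -0.63]
```

Call:
send_rows --grip '[150,150,150,150,150]' --pt "0 6 40" --pt "0 14 80" --pt "0 20 120" --pt "0 24 150" --pt "0 26 158" --twist '[4.3,4.3,4.3,4.3,4.3]'

```text
clock: 2.5
position: [0.4326, 0.1287, 0.2498]
ee_rot: [0.494, 0.506, -0.493, 0.506]
ft_force: [0.4, -0.2, -0.7]
grip_width: 0.412
```

```bash
python3 - <<'E'
from h import *
a=np.radians(1.5)
off([.417,.03,.09],[np.cos(a),np.sin(a)])
C=cam("wrist")
p,d=viewer.camera("wrist"); cv2.imwrite("pics/w1.png",p); np.save("pics/w1.npy",d); np.savez("pics/w1.npz",K=C[0],R=C[1],t=C[2])
for n in ["lid_handle","liner","case_insert","lid_hinge"]:
    print(n,[(round(r["score"],2),np.round(r["position"],1).tolist()) for r in viewer.spot_point(n,"wrist")[:3]])
E
```

```text
off [159.7 -18.2  98.3] twist -0.028625775344124804 pos [0.4326 0.1287 0.2498] clk 2.5 F [ 0.36 -0.18 -0.69] w 0.412
lid_handle [(0.61, [298.2, 267.7])]
liner [(0.72, [474.9, 264.0])]
case_insert []
lid_hinge [(0.84, [473.7, 264.1])]
```

View pics/w1.png

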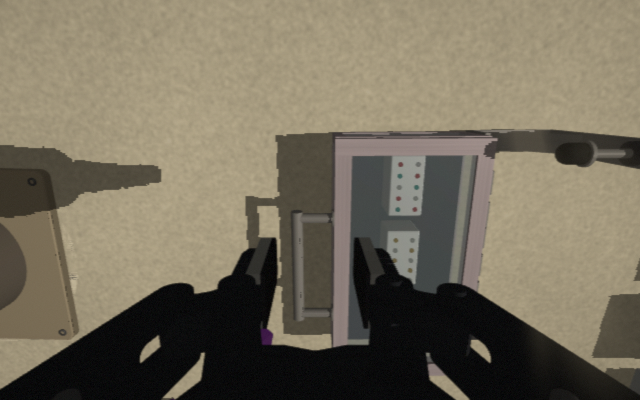

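```bash
python3 - <<'E'
from h import *
z=np.load("pics/w1.npz"); C=(z["K"],z["R"],z["t"]); d=np.load("pics/w1.npy")
p=cv2.imread("pics/w1.png")
g=p[:,:,1].astype(int)
for v in (230,260,290,310): print(v,g[v,285:312].tolist(), d[v,288:306].round(3).tolist())
for uv in [(297.7,230),(298.8,310)]: print(atz(C,*uv,.071))
for v in (230,260,290,310): print(atdepth(C,298,v,d[v,298]))
T,S=cam("top"),cam("side")
print(tri([C,S],[(298.3,265),(298.8,196.7)]),tri([C,T],[(298.3,265),(316.7,206.2)]))
E
python3 - <<'E'
import cv2
a=cv2.imread('pics/w1.png')[120:400,230:510]; cv2.imwrite('pics/w1c.png',cv2.resize(a,None,fx=2.1,fy=2.1,interpolation=2))
E
```

```text
230 [74, 73, 76, 77, 76, 74, 60, 52, 65, 77, 90, 99, 107, 113, 116, 115, 111, 97, 79, 73, 71, 71, 72, 73, 75, 77, 78] [0.4180000126361847, 0.4169999957084656, 0.4180000126361847, 0.33799999952316284, 0.3370000123977661, 0.3370000123977661, 0.335999995470047, 0.335999995470047, 0.33399999141693115, 0.335999995470047, 0.335999995470047, 0.335999995470047, 0.33799999952316284, 0.33899998664855957, 0.3409999907016754, 0.41999998688697815, 0.4180000126361847, 0.4180000126361847]
260 [77, 78, 76, 76, 75, 76, 69, 57, 57, 68, 81, 92, 101, 107, 112, 115, 115, 107, 88, 73, 71, 71, 72, 71, 74, 73, 73] [0.4300000071525574, 0.4300000071525574, 0.4300000071525574, 0.42800000309944153, 0.3479999899864197, 0.34599998593330383, 0.3440000116825104, 0.34599998593330383, 0.34299999475479126, 0.3449999988079071, 0.3440000116825104, 0.34599998593330383, 0.34599998593330383, 0.34599998593330383, 0.3490000069141388, 0.42899999022483826, 0.4309999942779541, 0.42899999022483826]
290 [75, 71, 73, 74, 74, 73, 72, 63, 52, 58, 73, 85, 95, 103, 110, 113, 115, 111, 95, 82, 77, 76, 72, 71, 70, 70, 72] [0.44100001454
[... 573 characters left out ...]
0.36500000953674316, 0.3610000014305115, 0.3610000014305115, 0.3610000014305115, 0.3610000014305115, 0.3610000014305115, 0.36000001430511475, 0.3619999885559082, 0.3630000054836273, 0.3619999885559082, 0.0, 0.36399999260902405, 0.36399999260902405]
[0.41614943 0.07371695 0.071     ]
[ 0.41847738 -0.01983107  0.071     ]
[0.41666308 0.07552538 0.0757011 ]
[0.41707595 0.04255122 0.07591013]
[0.41748338 0.00747197 0.0754784 ]
[ 0.41776538 -0.017075    0.07511259]
(array([0.41616147, 0.0315296 , 0.06465824]), [np.float64(0.0008875443920374598), np.float64(0.0008875443920367244)]) (array([0.4179461 , 0.03026232, 0.06331042]), [np.float64(0.0010383651629724913), np.float64(0.0010383651629724691)])
```

View pics/w1c.png

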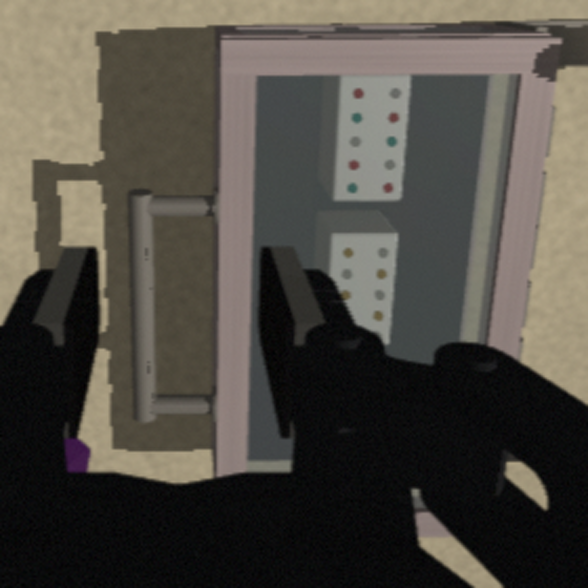

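Call:
send_rows --grip '[170,170,170,170,170]' --pt "10 -6 36" --pt "30 -12 70" --pt "60 -18 92" --pt "95 -18.2 97" --pt "120 -18.2 97" --twist '[0,0,0,0,0]'

```text
clock: 3.17
position: [0.4154, 0.036, 0.1273]
ee_rot: [0.492, 0.508, -0.492, 0.508]
ft_force: [0.6, 0.4, -0.7]
grip_width: 0.334
```

```bash
python3 - <<'E'
from h import *
a=np.radians(1.43)
off([.417,.0315,.053],[np.cos(a),np.sin(a)])
print(monitor.get_obs()["joint_pos"].round(2))
C=cam("wrist")
p,d=viewer.camera("wrist"); cv2.imwrite("pics/w2.png",p)
E
```

```text
off [74.3  1.5  4.6] twist 0.40345696082951576 pos [0.4154 0.036  0.1273] clk 3.17 F [ 0.56  0.43 -0.74] w 0.334
[-0.77 -0.07  0.57  2.13  0.04  1.07 -0.2 ]
```

View pics/w2.png

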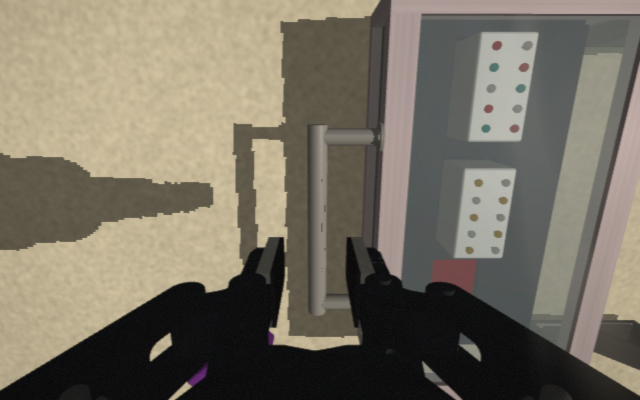

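Call:
send_rows --grip '[170,170,170,170,170]' --pt "15 1.5 4.6" --pt "30 1.5 4.6" --pt "45 1.5 4.6" --pt "60 1.5 4.6" --pt "74 1.5 4.6" --twist '[0.4,0.4,0.4,0.4,0.4]'

```text
clock: 3.63
position: [0.4184, 0.0336, 0.0553]
ee_rot: [0.493, 0.507, -0.493, 0.507]
ft_force: [-0.3, 1.0, 0.6]
grip_width: 0.336
```

Call:
send_rows --grip '[255,255,255,255,255]' --pt "0 0 0" --pt "0 0 0" --pt "0 0 0" --pt "0 0 0" --pt "0 0 0" --twist '[0,0,0,0,0]' --newtons 20

```text
clock: 4.05
position: [0.4168, 0.0329, 0.0558]
ee_rot: [0.493, 0.507, -0.494, 0.506]
ft_force: [-6.7, 1.4, -2.3]
grip_width: 0.131
```

```bash
python3 - <<'E'
from h import *
a=np.radians(1.43)
off([.417,.0315,.053],[np.cos(a),np.sin(a)])
print(monitor.get_obs()["joint_pos"].round(2))
C=cam("wrist")
p,d=viewer.camera("wrist"); cv2.imwrite("pics/w3.png",p)
E
```

```text
off [2.8 0.2 1.4] twist 0.11154366533786231 pos [0.4168 0.0329 0.0558] clk 4.05 F [-6.75  1.36 -2.33] w 0.131
[-0.76  0.06  0.59  2.2  -0.05  0.89 -0.11]
```

View pics/w3.png

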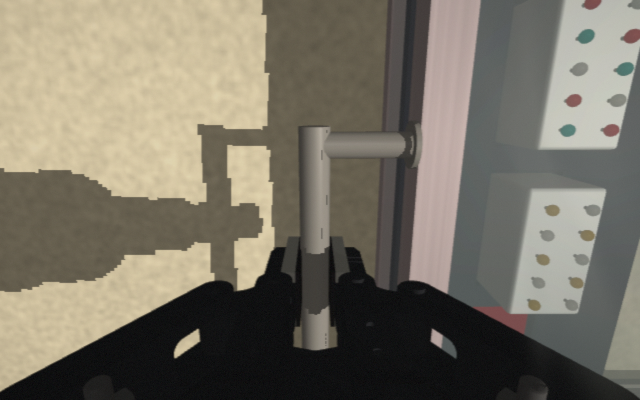

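```bash
cat > arc.py <<'E'
import numpy as np,sys
R=190;p=np.arcsin(6/190)
def tab(a,ths):
    for t in ths: print(round(t,3),"tx %.1f ty %.1f"%(-R*(np.sin(t+p)-np.sin(a+p)),R*(np.cos(a+p)-np.cos(t+p))))
if __name__=="__main__":
    a=float(sys.argv[1]);st=float(sys.argv[2]);n=int(sys.argv[3])
    for k in range(n): tab(a,a+st*np.arange(1,6)); a+=5*st; print()
E
python3 arc.py 0 .06 4
```

```text
0.06 tx -11.4 ty 0.7
0.12 tx -22.7 ty 2.1
0.18 tx -33.9 ty 4.1
0.24 tx -45.0 ty 6.9
0.3 tx -55.9 ty 10.3

0.36 tx -10.7 ty 4.0
0.42 tx -21.1 ty 8.7
0.48 tx -31.2 ty 14.0
0.54 tx -40.9 ty 19.9
0.6 tx -50.3 ty 26.3

0.66 tx -9.0 ty 7.0
0.72 tx -17.6 ty 14.5
0.78 tx -25.6 ty 22.6
0.84 tx -33.2 ty 31.1
0.9 tx -40.3 ty 40.0

0.96 tx -6.5 ty 9.3
1.02 tx -12.5 ty 19.1
1.08 tx -17.8 ty 29.1
1.14 tx -22.6 ty 39.5
1.2 tx -26.7 ty 50.1
```

First leg, with -1.5 mm in ty to relieve the closing bias.

Call:
send_rows --grip '[255,255,255,255,255]' --pt "-11.4 -0.8 0" --pt "-22.7 0.6 0" --pt "-33.9 2.6 0" --pt "-45 5.4 0" --pt "-56 8.8 0" --twist '[0,0,0,0,0]' --newtons 20

```text
clock: 4.52
position: [0.4274, 0.0332, 0.1132]
ee_rot: [0.494, 0.507, -0.493, 0.507]
ft_force: [3.3, 2.6, -3.6]
grip_width: 0.129
```

```bash
python3 - <<'E'
from h import *
off([.417,.0315,.053])
E
```

```text
off [ 60.2 -10.5   1.5] twist None pos [0.4274 0.0332 0.1132] clk 4.52 F [ 3.29  2.63 -3.62] w 0.129
```

Call:
send_rows --grip '[255,255,255,255,255]' --pt "-10.7 4 0" --pt "-21.1 8.7 0" --pt "-31.2 14 0" --pt "-40.9 19.9 0" --pt "-50.3 26.3 0" --twist '[0,0,0,0,0]'

```text
clock: 4.93
position: [0.4524, 0.0339, 0.1627]
ee_rot: [0.493, 0.507, -0.494, 0.506]
ft_force: [-5.9, 5.0, 1.8]
grip_width: 0.13
```

Call:
send_rows --grip '[255,255,255,255,255]' --pt "-9 7 0" --pt "-17.6 14.5 0" --pt "-25.6 22.6 0" --pt "-33.2 31.1 0" --pt "-40.3 40 0" --twist '[0,0,0,0,0]'

```text
clock: 5.35
position: [0.492, 0.035, 0.2037]
ee_rot: [0.493, 0.508, -0.494, 0.505]
ft_force: [-10.9, 3.8, 11.8]
grip_width: 0.127
```

```bash
python3 - <<'E'
from h import *
off([.417,.0315,.053]); print(monitor.get_obs()["joint_pos"].round(2))
p,d=viewer.camera("side"); cv2.imwrite("pics/s3.png",cv2.resize(p[100:300,200:450],None,fx=2.5,fy=2.5))
E
python3 arc.py .9 .06 2;python3 arc.py 1.4 .03 4
```

```text
off [150.9 -74.6   1.8] twist None pos [0.492  0.035  0.2037] clk 5.35 F [-10.88   3.85  11.79] w 0.127
[-0.75  0.05  0.62  1.86 -0.03  1.24 -0.1 ]
0.96 tx -6.5 ty 9.3
1.02 tx -12.5 ty 19.1
1.08 tx -17.8 ty 29.1
1.14 tx -22.6 ty 39.5
1.2 tx -26.7 ty 50.1

1.26 tx -3.5 ty 10.9
1.32 tx -6.3 ty 21.9
1.38 tx -8.4 ty 33.1
1.44 tx -9.9 ty 44.4
1.5 tx -10.7 ty 55.8

1.43 tx -0.7 ty 5.7
1.46 tx -1.2 ty 11.3
1.49 tx -1.6 ty 17.0
1.52 tx -1.8 ty 22.7
1.55 tx -1.8 ty 28.4

1.58 tx 0.1 ty 5.7
1.61 tx 0.5 ty 11.4
1.64 tx 1.0 ty 17.1
1.67 tx 1.6 ty 22.7
1.7 tx 2.4 ty 28.4

1.73 tx 1.0 ty 5.6
1.76 tx 2.2 ty 11.2
1.79 tx 3.5 ty 16.7
1.82 tx 5.0 ty 22.2
1.85 tx 6.7 ty 27.7

1.88 tx 1.8 ty 5.4
1.91 tx 3.8 ty 10.7
1.94 tx 6.0 ty 16.0
1.97 tx 8.3 ty 21.2
2.0 tx 10.7 ty 26.4
```

View pics/s3.png

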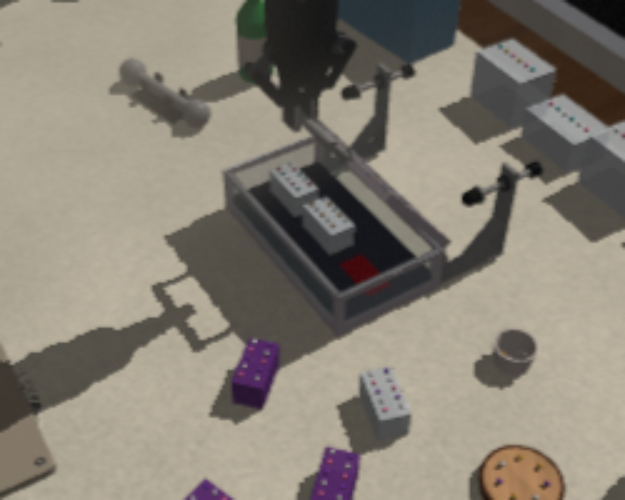

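Call:
send_rows --grip '[255,255,255,255,255]' --pt "-7.7 8 0" --pt "-13.8 17.8 0" --pt "-19.1 27.8 0" --pt "-23.9 38.2 0" --pt "-28 48.8 0" --twist '[0,0,0,0,0]'

```text
clock: 5.82
position: [0.5424, 0.0362, 0.2313]
ee_rot: [0.494, 0.507, -0.493, 0.506]
ft_force: [-3.1, 3.5, 4.7]
grip_width: 0.129
```

```bash
python3 - <<'E'
from h import *
off([.417,.0315,.053]); 
E
python3 arc.py 1.2 .04 1
```

```text
off [ 178.3 -125.5    1.5] twist None pos [0.5424 0.0362 0.2313] clk 5.82 F [-3.14  3.49  4.73] w 0.129
1.24 tx -2.4 ty 7.2
1.28 tx -4.5 ty 14.5
1.32 tx -6.3 ty 21.9
1.36 tx -7.8 ty 29.4
1.4 tx -9.0 ty 36.9
```

Call:
send_rows --grip '[255,255,255,255,255]' --pt "-2.9 7.2 0" --pt "-5 14.5 0" --pt "-6.8 21.9 0" --pt "-8.3 29.4 0" --pt "-9.5 36.9 0" --twist '[0,0,0,0,0]'

```text
clock: 6.23
position: [0.5792, 0.0371, 0.24]
ee_rot: [0.494, 0.507, -0.493, 0.506]
ft_force: [-2.3, 4.7, 1.7]
grip_width: 0.13
```

Call:
send_rows --grip '[255,255,255,255,255]' --pt "-0.7 5.7 0" --pt "-1.2 11.3 0" --pt "-1.6 17 0" --pt "-1.8 22.7 0" --pt "-1.8 28.4 0" --twist '[0,0,0,0,0]'

```text
clock: 6.65
position: [0.6075, 0.0378, 0.2416]
ee_rot: [0.494, 0.507, -0.493, 0.506]
ft_force: [-2.4, 4.4, 6.8]
grip_width: 0.128
```

```bash
python3 - <<'E'
from h import *
off([.417,.0315,.053]); print(monitor.get_obs()["joint_pos"].round(2))
C=cam("wrist"); p,d=viewer.camera("wrist"); cv2.imwrite("pics/w5.png",p)
E
```

```text
off [ 188.6 -190.6    1.5] twist None pos [0.6075 0.0378 0.2416] clk 6.65 F [-2.39  4.42  6.83] w 0.128
[-0.64  0.33  0.64  1.52 -0.2   1.36  0.04]
```

View pics/w5.png

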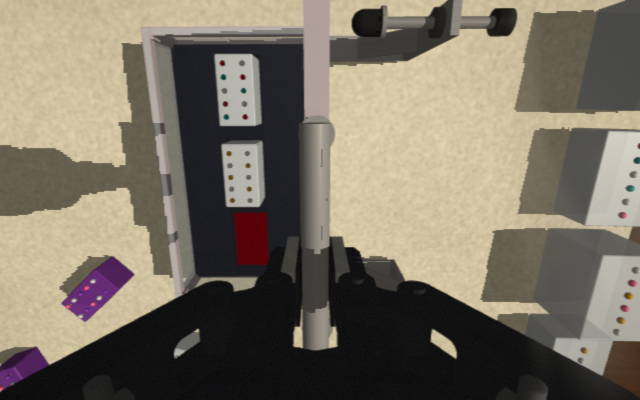

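```bash
python3 - <<'E'
from h import *
from scipy.optimize import brentq
C=cam("wrist")
P=atz(C,353,22,.12); print(P)
for hx in (.6055,.607):
    px=(P[0]-hx)*1000
    f=lambda t: px*np.sin(t)+55*np.cos(t)-12
    print(hx,px,brentq(f,1.5,2.5))
E
python3 arc.py 1.55 .02 2; python3 -c "
import cv2;a=cv2.imread('pics/w5.png')[0:60,330:540];cv2.imwrite('pics/w5c.png',cv2.resize(a,None,fx=3.5,fy=3.5))"
```

```text
[0.63199386 0.16419039 0.12      ]
0.6055 26.493864795936297 1.821849220148318
0.607 24.99386479593635 1.7973676625066521
1.57 tx 0.1 ty 3.8
1.59 tx 0.2 ty 7.6
1.61 tx 0.5 ty 11.4
1.63 tx 0.8 ty 15.2
1.65 tx 1.2 ty 19.0

1.67 tx 0.5 ty 3.8
1.69 tx 1.0 ty 7.5
1.71 tx 1.6 ty 11.3
1.73 tx 2.3 ty 15.0
1.75 tx 3.0 ty 18.7
```

View pics/w5c.png

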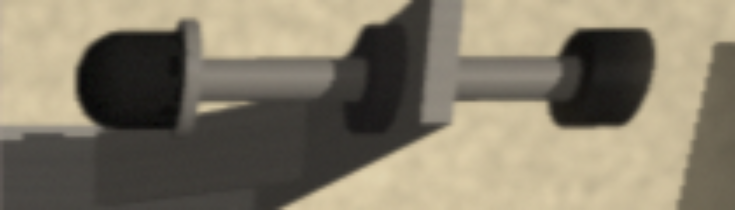

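Call:
send_rows --grip '[255,255,255,255,255]' --pt "0 3.8 0" --pt "0 7.6 0" --pt "0.2 11.4 0" --pt "0.5 15.2 0" --pt "0.9 19 0" --twist '[0,0,0,0,0]'

```text
clock: 7.12
position: [0.6262, 0.0382, 0.2405]
ee_rot: [0.494, 0.507, -0.493, 0.506]
ft_force: [-0.2, 4.9, 0.9]
grip_width: 0.126
```

Call:
send_rows --grip '[255,255,255,255,255]' --pt "0.2 1.9 0" --pt "0.5 3.8 0" --pt "0.7 5.6 0" --pt "1 7.5 0" --pt "1 7.5 0" --twist '[0,0,0,0,0]'

```text
clock: 7.53
position: [0.6339, 0.0383, 0.2395]
ee_rot: [0.494, 0.507, -0.493, 0.506]
ft_force: [-0.5, 5.4, 0.3]
grip_width: 0.128
```

```bash
python3 arc.py 1.69 .01 4;  python3 - <<'E'
from h import *
off([.417,.0315,.053])
E
```

```text
1.7 tx 0.3 ty 1.9
1.71 tx 0.6 ty 3.8
1.72 tx 0.9 ty 5.6
1.73 tx 1.3 ty 7.5
1.74 tx 1.7 ty 9.4

1.75 tx 0.4 ty 1.9
1.76 tx 0.8 ty 3.7
1.77 tx 1.2 ty 5.6
1.78 tx 1.7 ty 7.4
1.79 tx 2.1 ty 9.3

1.8 tx 0.5 ty 1.8
1.81 tx 1.0 ty 3.7
1.82 tx 1.5 ty 5.5
1.83 tx 2.0 ty 7.3
1.84 tx 2.6 ty 9.1

1.85 tx 0.6 ty 1.8
1.86 tx 1.2 ty 3.6
1.87 tx 1.8 ty 5.4
1.88 tx 2.4 ty 7.2
1.89 tx 3.0 ty 9.0

off [ 186.5 -217.     1.2] twist None pos [0.6339 0.0383 0.2395] clk 7.53 F [-0.53  5.42  0.31] w 0.128
```

Call:
send_rows --grip '[255,255,255,255,255]' --pt "0.3 1.9 0" --pt "0.6 3.8 0" --pt "0.9 5.6 0" --pt "0.9 5.6 0" --pt "0.9 5.6 0" --twist '[0,0,0,0,0]'

```text
clock: 7.95
position: [0.6393, 0.0384, 0.2386]
ee_rot: [0.494, 0.507, -0.493, 0.506]
ft_force: [-0.1, 5.2, 0.2]
grip_width: 0.131
```

Call:
send_rows --grip '[255,255,255,255,255]' --pt "0.3 1.9 0" --pt "0.7 3.8 0" --pt "0.7 3.8 0" --pt "0.7 3.8 0" --pt "0.7 3.8 0" --twist '[0,0,0,0,0]'

```text
clock: 8.37
position: [0.6431, 0.0384, 0.238]
ee_rot: [0.494, 0.507, -0.493, 0.506]
ft_force: [-0.0, 5.0, 1.0]
grip_width: 0.132
```

Call:
send_rows --grip '[255,255,255,255,255]' --pt "0.4 1.9 0" --pt "0.8 3.7 0" --pt "0.8 3.7 0" --pt "0.8 3.7 0" --pt "0.8 3.7 0" --twist '[0,0,0,0,0]'

```text
clock: 8.78
position: [0.6468, 0.0385, 0.2372]
ee_rot: [0.494, 0.507, -0.493, 0.506]
ft_force: [-0.5, 6.2, 0.8]
grip_width: 0.13
```

Call:
send_rows --grip '[255,255,255,255,255]' --pt "0.4 1.9 0" --pt "0.8 3.7 0" --pt "0.8 3.7 0" --pt "0.8 3.7 0" --pt "0.8 3.7 0" --twist '[0,0,0,0,0]'

```text
clock: 9.2
position: [0.6505, 0.0385, 0.2364]
ee_rot: [0.494, 0.507, -0.493, 0.506]
ft_force: [0.1, 5.1, 0.8]
grip_width: 0.133
```

```bash
python3 - <<'E'
from h import *
p,d=viewer.camera("side"); cv2.imwrite("pics/s6.png",cv2.resize(p[100:260,280:440],None,fx=3.7,fy=3.7,interpolation=2))
C=cam("wrist"); p,d=viewer.camera("wrist"); cv2.imwrite("pics/w6.png",cv2.resize(p[0:160,270:540],None,fx=2.9,fy=2.9,interpolation=2))
off([.417,.0315,.053])
E
```

```text
off [ 183.3 -233.6    1.1] twist None pos [0.6505 0.0386 0.2364] clk 9.3 F [-0.06  4.95  0.98] w 0.129
```

View pics/s6.png

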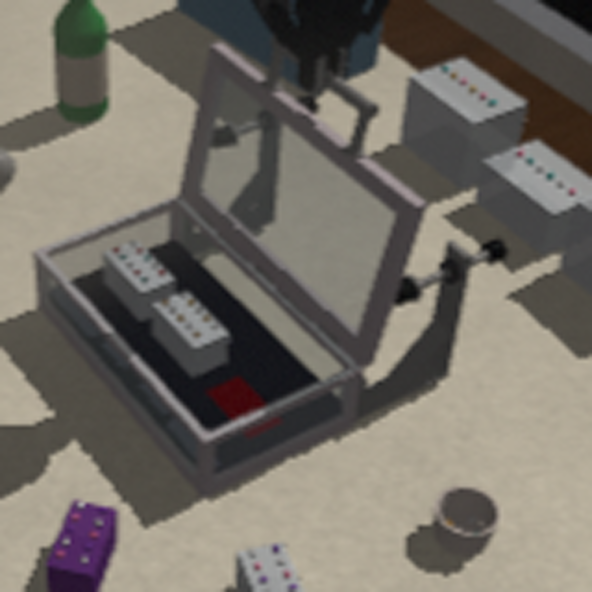

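View pics/w6.png

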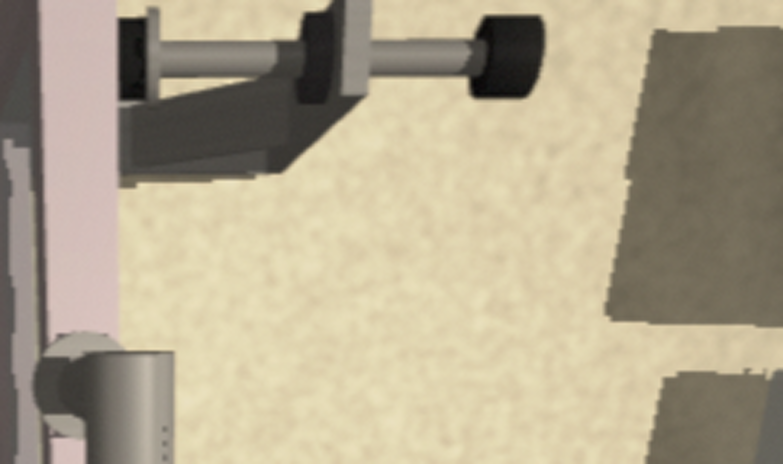

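Call:
send_rows --grip '[255,255,255,255,255]' --pt "0.4 1.8 0" --pt "0.8 3.6 0" --pt "0.8 3.6 0" --pt "0.8 3.6 0" --pt "0.8 3.6 0" --twist '[0,0,0,0,0]'

```text
clock: 9.72
position: [0.654, 0.0386, 0.2355]
ee_rot: [0.494, 0.507, -0.493, 0.506]
ft_force: [0.0, 5.9, 1.6]
grip_width: 0.129
```

Call:
send_rows --grip '[255,255,255,255,255]' --pt "0.3 1 0" --pt "0.5 2 0" --pt "0.5 2 0" --pt "0.5 2 0" --pt "0.5 2 0" --twist '[0,0,0,0,0]'

```text
clock: 10.13
position: [0.656, 0.0386, 0.235]
ee_rot: [0.494, 0.507, -0.493, 0.506]
ft_force: [-1.0, 5.7, 0.0]
grip_width: 0.128
```

Call:
send_rows --grip '[255,255,255,255,255]' --pt "0.3 1 0" --pt "0.5 2 0" --pt "0.5 2 0" --pt "0.5 2 0" --pt "0.5 2 0" --twist '[0,0,0,0,0]'

```text
clock: 10.55
position: [0.658, 0.0387, 0.2345]
ee_rot: [0.494, 0.507, -0.493, 0.506]
ft_force: [-0.2, 5.7, 0.7]
grip_width: 0.128
```

```bash
python3 - <<'E'
from h import *
f=[]
for i in range(3):
    p,d=viewer.camera("side"); f.append(monitor.get_obs()["ft_force"])
print(np.mean(f,0)); off([.417,.0315,.053])
cv2.imwrite("pics/s7.png",cv2.resize(p[100:260,280:440],None,fx=3.7,fy=3.7,interpolation=2))
E
```

```text
[-0.26550606  5.45259166  0.10251649]
off [ 181.5 -241.     1. ] twist None pos [0.6579 0.0387 0.2345] clk 10.7 F [-0.32  5.41 -0.22] w 0.13
```

View pics/s7.png

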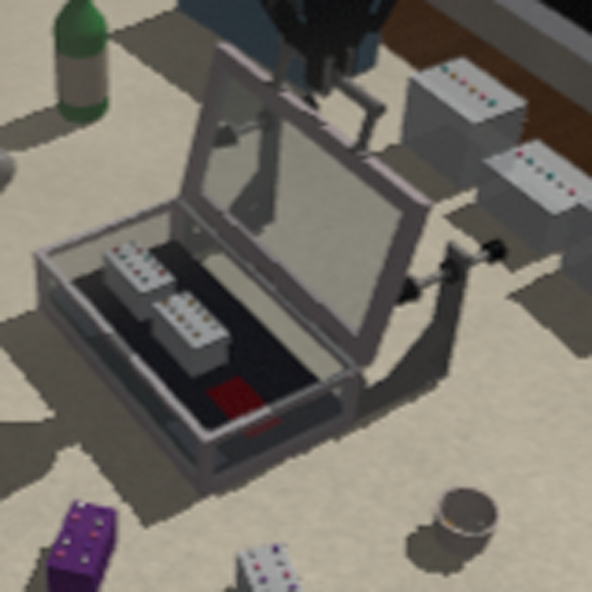

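Call:
send_rows --grip '[255,255,255,255,255]' --pt "0.3 1 0" --pt "0.6 2 0" --pt "0.9 3 0" --pt "0.9 3 0" --pt "0.9 3 0" --twist '[0,0,0,0,0]'

```text
clock: 11.12
position: [0.6611, 0.0387, 0.2336]
ee_rot: [0.494, 0.507, -0.493, 0.506]
ft_force: [-0.4, 5.6, 0.7]
grip_width: 0.128
```

Call:
send_rows --grip '[255,255,255,255,255]' --pt "0.3 1 0" --pt "0.6 2 0" --pt "0.6 2 0" --pt "0.6 2 0" --pt "0.6 2 0" --twist '[0,0,0,0,0]'

```text
clock: 11.53
position: [0.6628, 0.0388, 0.233]
ee_rot: [0.494, 0.507, -0.493, 0.506]
ft_force: [-2.0, 4.7, 1.1]
grip_width: 0.129
```

```bash
python3 - <<'E'
from h import *
f=[]
for i in range(3):
    p,d=viewer.camera("side"); f.append(monitor.get_obs()["ft_force"])
print(np.mean(f,0)); off([.417,.0315,.053])
E
```

```text
[-1.57453223  5.64044627  1.88493002]
off [ 180.1 -245.9    1. ] twist None pos [0.6628 0.0388 0.233 ] clk 11.68 F [-1.98  6.39  1.76] w 0.131
```

Call:
send_rows --grip '[255,255,255,255,255]' --pt "0.2 0.7 0" --pt "0.4 1.5 0" --pt "0.4 1.5 0" --pt "0.4 1.5 0" --pt "0.4 1.5 0" --twist '[0,0,0,0,0]'

```text
clock: 12.1
position: [0.6641, 0.0388, 0.2326]
ee_rot: [0.493, 0.507, -0.493, 0.506]
ft_force: [-4.0, 5.5, 1.6]
grip_width: 0.131
```

```bash
python3 - <<'E'
from h import *
f=[]
for i in range(3):
    p,d=viewer.camera("side"); f.append(monitor.get_obs()["ft_force"])
print(np.mean(f,0)); off([.417,.0315,.053])
E
```

```text
[-2.72676273  5.43784978  2.03498769]
off [ 179.8 -247.     1. ] twist None pos [0.6641 0.0388 0.2326] clk 12.25 F [-2.7   5.55  1.98] w 0.127
```

Call:
send_rows --grip '[255,255,255,255,255]' --pt "-0.2 -0.6 0" --pt "-0.4 -1.3 0" --pt "-0.6 -2 0" --pt "-0.6 -2 0" --pt "-0.6 -2 0" --twist '[0,0,0,0,0]'

```text
clock: 12.67
position: [0.6623, 0.0388, 0.2332]
ee_rot: [0.494, 0.507, -0.493, 0.506]
ft_force: [-1.2, 5.8, 1.3]
grip_width: 0.129
```

Call:
send_rows --grip '[220,200,180,170,170]' --pt "0 0 0" --pt "0 0 0" --pt "0 0 0" --pt "0 0 0" --pt "0 0 0" --twist '[0,0,0,0,0]'

```text
clock: 13.08
position: [0.6625, 0.0371, 0.233]
ee_rot: [0.494, 0.506, -0.494, 0.506]
ft_force: [-0.5, 0.1, -1.2]
grip_width: 0.334
```

```bash
python3 - <<'E'
from h import *
p,d=viewer.camera("side")
cv2.imwrite("pics/s8.png",cv2.resize(p[100:260,280:440],None,fx=3.7,fy=3.7,interpolation=2))
p,d=viewer.camera("wrist"); cv2.imwrite("pics/w8.png",p)
off([.417,.0315,.053])
E
```

```text
off [ 1.800e+02 -2.456e+02 -2.000e-01] twist None pos [0.6625 0.0374 0.233 ] clk 13.18 F [ 0.87 -0.43 -1.02] w 0.335
```

View pics/w8.png

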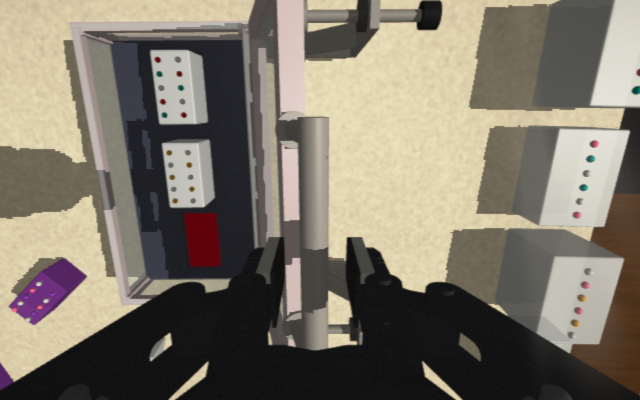

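Call:
send_rows --grip '[170,170,170,170,170]' --pt "-15 0 0" --pt "-32 0 0" --pt "-50 0 0" --pt "-65 0 0" --pt "-75 0 0" --twist '[0,0,0,0,0]'

```text
clock: 13.6
position: [0.6629, 0.0376, 0.3097]
ee_rot: [0.494, 0.506, -0.493, 0.507]
ft_force: [1.3, -0.2, -0.8]
grip_width: 0.332
```

```bash
python3 - <<'E'
from h import *
C=cam("wrist"); p,d=viewer.camera("wrist"); cv2.imwrite("pics/w9.png",p); np.savez("pics/w9.npz",K=C[0],R=C[1],t=C[2],d=d)
print([(round(r["score"],2),np.round(r["position"],1).tolist(), atz(C,*r["position"],.014)) for r in viewer.spot_point("liner","wrist")[:3]])
p,d=viewer.camera("side")
cv2.imwrite("pics/s9.png",cv2.resize(p[100:300,240:440],None,fx=3,fy=3,interpolation=2))
# block yaw from top corners
off([.445,-.13,.26],[np.cos(np.radians(-11)),np.sin(np.radians(-11))]); print(np.round(rot(),3))
E
```

```text
[(0.86, [221.2, 218.2], array([ 0.53534346, -0.04747158,  0.014     ]))]
off [  47.9 -221.9  162.2] twist 12.432143049818734 pos [0.6627 0.0377 0.3081] clk 13.75 F [-0.24 -0.37 -0.97] w 0.334
[[ 0.001  1.     0.025]
 [ 0.     0.025 -1.   ]
 [-1.     0.001 -0.   ]]
```

View pics/w9.png

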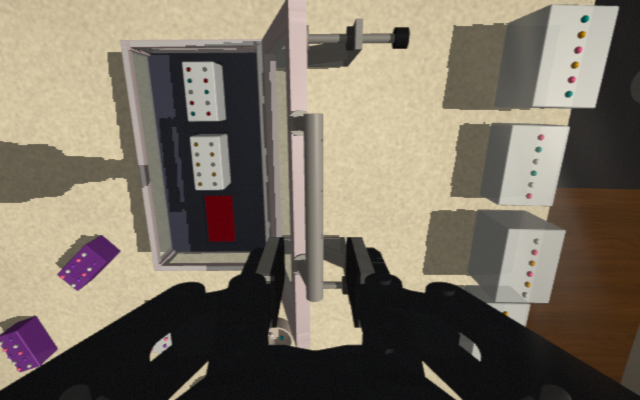

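View pics/s9.png

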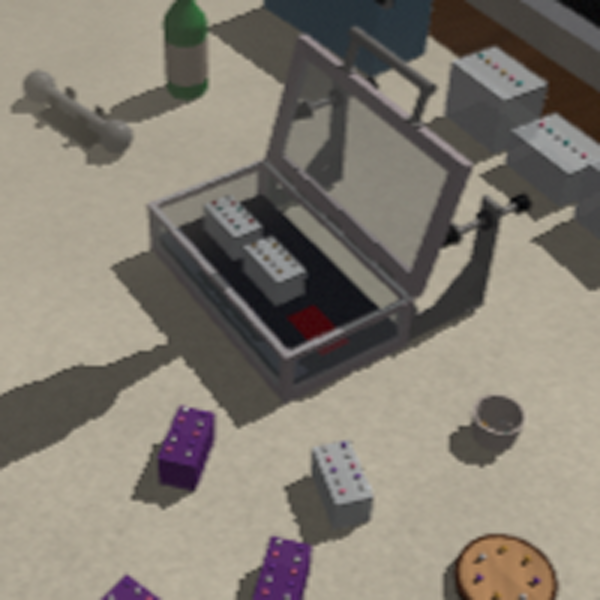

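```bash
cat >> h.py <<'E'
def rectfit(C,mask,h):
    cs,_=cv2.findContours(mask.astype(np.uint8),cv2.RETR_EXTERNAL,cv2.CHAIN_APPROX_NONE)
    c=max(cs,key=cv2.contourArea).reshape(-1,2)
    P=np.array([atz(C,u,v,h)[:2] for u,v in c])*1000
    r=cv2.minAreaRect(P.astype(np.float32)); return r,len(c)
E
python3 - <<'E'
from h import *
z=np.load("pics/w9.npz"); C=(z["K"],z["R"],z["t"]); p=cv2.imread("pics/w9.png").astype(int)
m=(p[:,:,2]>70)&(p[:,:,1]<40)&(p[:,:,0]<40); m[:,:190]=0; m[:,250:]=0
print(m.sum(),rectfit(C,m,.014)); ys,xs=np.nonzero(m); print(xs.min(),xs.max(),ys.min(),ys.max())
print(np.median(z["d"][m]), atdepth(C,220,218,z["d"][218,220]))
# stock block tops for yaw
E
```

```text
1193 (((533.4403686523438, -47.820560455322266), (36.42268753051758, 64.25933074951172), 1.4338972568511963), 138)
191 234 79 240
0.46132377 [ 0.5332908  -0.04770924  0.01259822]
```

Call:
send_rows --grip '[170,170,170,80,0]' --pt "0 -30 26" --pt "0 -60 54" --pt "0 -88 84" --pt "2 -114 116" --pt "4 -138 148" --twist '[2,5,8,11,12.4]'

```text
clock: 14.17
position: [0.5263, -0.1145, 0.3025]
ee_rot: [-0.546, -0.45, 0.546, -0.449]
ft_force: [0.5, -0.6, 1.1]
grip_width: 0.607
```

```bash
python3 - <<'E'
from h import *
off([.445,-.30,.25],[np.cos(np.radians(-11)),np.sin(np.radians(-11))])
E
```

```text
off [ 52.5 -44.  197.7] twist -0.08148293265105622 pos [ 0.5263 -0.1145  0.3025] clk 14.17 F [ 0.51 -0.56  1.11] w 0.607
```

Call:
send_rows --grip '[0,0,0,0,0]' --pt "8 -9 38" --pt "18 -18 76" --pt "30 -27 114" --pt "40 -36 152" --pt "50 -43 185" --twist '[0,0,0,0,0]'

```text
clock: 14.58
position: [0.4487, -0.2888, 0.2525]
ee_rot: [-0.546, -0.45, 0.546, -0.449]
ft_force: [0.3, -0.3, -0.1]
grip_width: 1.0
```

```bash
python3 - <<'E'
from h import *
C=cam("wrist"); p,d=viewer.camera("wrist"); cv2.imwrite("pics/w10.png",p); np.savez("pics/w10.npz",K=C[0],R=C[1],t=C[2],d=d)
print([(round(r["score"],2),np.round(r["position"],1).tolist(), atz(C,*r["position"],0)) for r in viewer.spot_point("block","wrist")[:3]])
off([.445,-.22,.1])
E
```

```text
[(0.86, [228.2, 176.4], array([ 0.34270801, -0.2824137 ,  0.        ])), (0.64, [189.4, 31.4], array([ 0.34283587, -0.11997351,  0.        ])), (0.61, [300.6, 109.6], array([ 0.44414081, -0.22282374,  0.        ]))]
off [151.8 -15.1 -70.4] twist None pos [ 0.4463 -0.2919  0.2518] clk 14.68 F [-0.01  0.5  -0.2 ] w 1.0
```

View pics/w10.png

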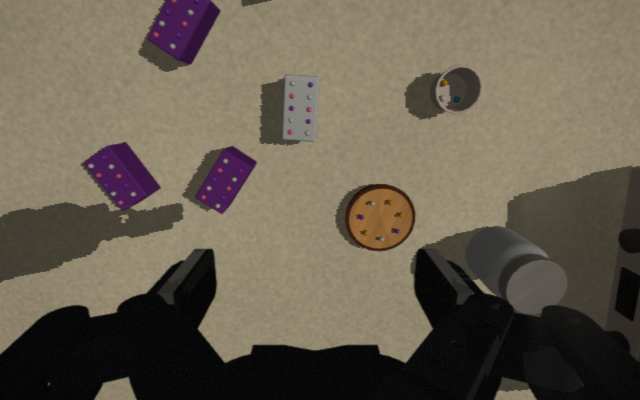

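```bash
python3 - <<'E'
from h import *
C=cam("wrist"); p,d=viewer.camera("wrist"); cv2.imwrite("pics/w11.png",p); np.savez("pics/w11.npz",K=C[0],R=C[1],t=C[2],d=d)
cv2.imwrite("pics/w11c.png",cv2.resize(p[60:160,240:360],None,fx=5,fy=5,interpolation=2))
P=np.array([[atdepth(C,u,v,d[v,u]) if d[v,u]>0 else [0,0,0] for u in range(250,345)] for v in range(60,155)])
top=(P[:,:,2]>.032)&(P[:,:,2]<.05)
q=P[top]; print(len(q),np.median(q,0),np.percentile(q[:,2],[5,50,95]))
r=cv2.minAreaRect((q[:,:2]*1000).astype(np.float32)); print(r)
M=np.zeros((400,640),np.uint8); M[60:155,250:345]=top
print(rectfit(C,M,.038), rectfit(C,cv2.morphologyEx(M,cv2.MORPH_OPEN,np.ones((5,5))),.038))
T=cam("top")
uv=[(480,348),(542,360),(538,392),(473,377)]
print(tri([C,T],[(299.5,106),(389.1,198.6)]))
E
```

```text
2283 [ 0.44515492 -0.22020467  0.03646396] [0.03497011 0.03646396 0.04261359]
((444.824951171875, -221.4165802001953), (65.99787902832031, 35.97016525268555), 75.10400390625)
(((444.97314453125, -221.4394989013672), (65.33106994628906, 35.620758056640625), 75.107666015625), 194) (((444.97314453125, -221.4394989013672), (65.33106994628906, 35.620758056640625), 75.107666015625), 211)
(array([ 0.44334871, -0.22187087,  0.0327834 ]), [np.float64(0.0007806091871620536), np.float64(0.0007806091871618803)])
```

View pics/w11c.png

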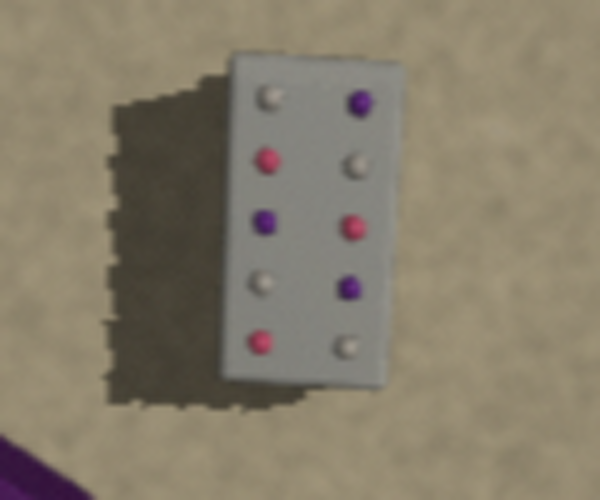

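```bash
python3 - <<'E'
from h import *
a=np.radians(-14.9)
off([.4449,-.2212,.10],[np.cos(a),np.sin(a)])
E
```

```text
off [152.4 -16.3 -66. ] twist 3.6320343668552937 pos [ 0.4484 -0.2892  0.2523] clk 14.73 F [0.92 1.67 0.31] w 0.998
```

```bash
python3 - <<'E'
from h import *
for i in range(6):
    o=monitor.get_obs(); print(round(o["clock"],2),o["position"].round(4),o["joint_velocities"].round(3)[:4]); C=cam("wrist")
    p,d=viewer.camera("wrist")
    P=np.array([[atdepth(C,u,v,d[v,u]) if d[v,u]>0 else [0,0,0] for u in range(250,345)] for v in range(60,155)])
    top=(P[:,:,2]>.032)&(P[:,:,2]<.05); M=np.zeros((400,640),np.uint8); M[60:155,250:345]=top
    print(rectfit(C,M,.038)[0])
E
```

```text
14.73 [ 0.4484 -0.2892  0.2523] [-0.045 -0.005 -0.058 -0.024]
((445.00177001953125, -221.40518188476562), (65.3262939453125, 35.56840133666992), 75.12698364257812)
14.78 [ 0.4499 -0.2873  0.2528] [-0.032 -0.003 -0.034 -0.016]
((444.9954528808594, -221.3699188232422), (65.3370590209961, 35.59296798706055), 75.03828430175781)
14.83 [ 0.4508 -0.2863  0.2531] [-0.023 -0.004 -0.016 -0.012]
((444.9600524902344, -221.39947509765625), (65.27051544189453, 35.61387252807617), 75.09866333007812)
14.88 [ 0.4514 -0.2858  0.2534] [-0.012 -0.004 -0.004 -0.007]
((445.0287780761719, -221.36798095703125), (65.32113647460938, 35.625213623046875), 75.11540985107422)
14.93 [ 0.4516 -0.2856  0.2536] [-0.005 -0.004  0.003 -0.004]
((444.9831237792969, -221.334228515625), (65.33011627197266, 35.62174987792969), 75.14286041259766)
14.98 [ 0.4516 -0.2857  0.2537] [-0.002 -0.002  0.004 -0.003]
((444.9796142578125, -221.36618041992188), (65.27433776855469, 35.60188674926758), 75.0957260131836)
```

```bash
python3 - <<'E'
from h import *
a=np.radians(-14.9)
off([.4450,-.2213,.09],[np.cos(a),np.sin(a)])
E
```

```text
off [163.9 -18.7 -62.1] twist 4.0719489470303785 pos [ 0.4517 -0.2858  0.2539] clk 15.03 F [0.68 0.59 1.1 ] w 1.001
```

Call:
send_rows --grip '[0,0,0,0,0]' --pt "35 -6 -18" --pt "75 -12 -38" --pt "112 -17 -56" --pt "145 -18.7 -62" --pt "163 -18.7 -62" --twist '[4,4,4,4,4]'

```text
clock: 15.45
position: [0.4431, -0.2186, 0.0873]
ee_rot: [-0.559, -0.433, 0.56, -0.43]
ft_force: [1.0, 0.9, -0.5]
grip_width: 1.002
```

Call:
send_rows --grip '[0,0,0,0,0]' --pt "0 0 0" --pt "0 0 0" --pt "0 0 0" --pt "0 0 0" --pt "0 0 0" --twist '[0,0,0,0,0]'

```text
clock: 15.87
position: [0.4453, -0.223, 0.0923]
ee_rot: [0.562, 0.43, -0.56, 0.431]
ft_force: [0.5, 0.2, 0.6]
grip_width: 1.004
```

```bash
python3 - <<'E'
from h import *
a=np.radians(-14.9)
p,d=viewer.camera("wrist"); cv2.imwrite("pics/w12.png",p)
off([.4450,-.2213,.009],[np.cos(a),np.sin(a)])
E
```

```text
off [83.1 -0.7 -1.4] twist -0.06629965763914925 pos [ 0.4451 -0.2229  0.0921] clk 15.92 F [-0.05  1.01 -0.24] w 1.0
```

View pics/w12.png

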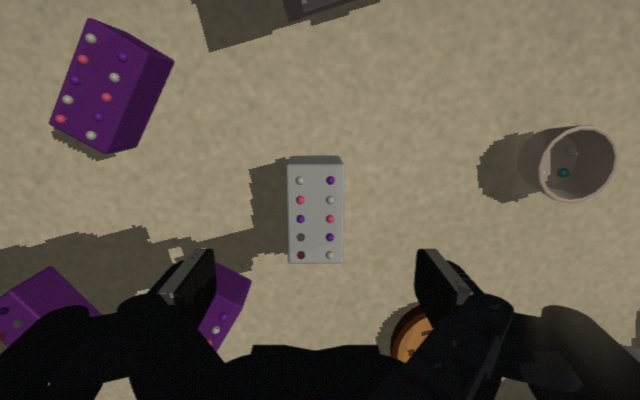

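```bash
python3 - <<'E'
from h import *
z=np.load("pics/w11.npz"); C=(z["K"],z["R"],z["t"]); d=z["d"]; p=cv2.imread("pics/w11.png").astype(int)
R=rot(); c=np.array([.4450,-.2213,0])
Q=[]
for v in range(130,225):
  for u in range(180,262):
    if d[v,u]>0:
      X=atdepth(C,u,v,d[v,u])
      if X[2]>.02: Q.append(R.T@(X-c)*1000)
Q=np.array(Q)[:,1:]; r=cv2.minAreaRect(Q.astype(np.float32)); print(np.round(cv2.boxPoints(r)),r, "tool y,z")
E
```

```text
[[-113.  104.]
 [ -80.   47.]
 [ -48.   65.]
 [ -82.  122.]] ((-80.52725219726562, 84.21222686767578), (36.08484649658203, 65.952880859375), 30.203510284423828) tool y,z
```

Call:
send_rows --grip '[75,75,75,75,75]' --pt "15 -0.7 -1" --pt "33 -0.7 -1.4" --pt "52 -0.7 -1.4" --pt "70 -0.7 -1.4" --pt "83 -0.7 -1.4" --twist '[0,0,0,0,0]'

```text
clock: 16.33
position: [0.4441, -0.2209, 0.0072]
ee_rot: [0.561, 0.431, -0.561, 0.431]
ft_force: [0.1, -0.2, 0.4]
grip_width: 0.701
```

Call:
send_rows --grip '[75,75,255,255,255]' --pt "0 0 0" --pt "0 0 0" --pt "0 0 0" --pt "0 0 0" --pt "0 0 0" --twist '[0,0,0,0,0]' --newtons 30

```text
clock: 16.75
position: [0.4451, -0.2213, 0.0092]
ee_rot: [0.561, 0.43, -0.56, 0.431]
ft_force: [-0.5, 0.7, 8.5]
grip_width: 0.419
```

Call:
send_rows --grip '[255,255,255,255,255]' --pt "0 0 0" --pt "0 0 0" --pt "-1 0 0" --pt "-3 0 0" --pt "-6 0 0" --twist '[0,0,0,0,0]'

```text
clock: 17.17
position: [0.4439, -0.2208, 0.0141]
ee_rot: [-0.561, -0.431, 0.561, -0.431]
ft_force: [-1.4, 1.2, -1.6]
grip_width: 0.415
```

```bash
python3 - <<'E'
from h import *
p,d=viewer.camera("wrist"); cv2.imwrite("pics/w13.png",p)
off([.4450,-.2213,.009])
E
```

```text
off [5.7 0.9 0. ] twist None pos [ 0.4442 -0.221   0.0147] clk 17.22 F [-0.36  0.16 -0.61] w 0.421
```

View pics/w13.png

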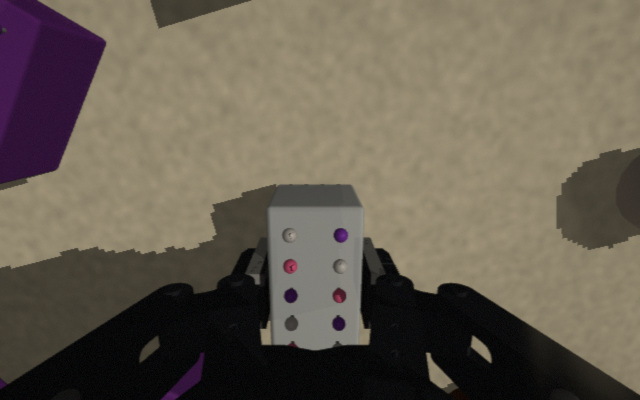

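```bash
cat > inhand.py <<'E'
from h import *
def inhand(uv,tx=-.029):
    m=viewer.camera_model("wrist"); K=np.array(m["camera_matrix"]); M=np.array(m["mount"])
    d=M[:3,:3]@np.linalg.inv(K)@[*uv,1]; o=M[:3,3]; return (o+d*(tx-o[0])/d[0])*1000
E
python3 - <<'E'
from inhand import *
p=cv2.imread("pics/w13.png")[:,:,1].astype(int)
print(p[195:218,300].tolist(),p[195:218,330].tolist()); print(p[230,262:275].tolist(),p[230,355:368].tolist())
for uv in [(269,207),(362,207),(315.5,207)]: print(inhand(uv))
a=np.radians(1.43)
off([.5334,-.0480,.10],[np.cos(a),np.sin(a)]); print(rot().round(3))
E
```

```text
[74, 73, 73, 72, 75, 75, 74, 74, 76, 76, 76, 93, 110, 122, 125, 125, 127, 129, 128, 130, 130, 129, 128] [73, 74, 76, 74, 74, 76, 76, 76, 74, 76, 78, 93, 111, 123, 125, 125, 128, 131, 130, 130, 130, 130, 130]
[63, 64, 63, 64, 63, 69, 85, 101, 116, 125, 128, 130, 128] [134, 135, 134, 134, 136, 139, 143, 143, 139, 141, 145, 147, 147]
[-29.         -16.59016086 -33.32780024]
[-29.          16.12953403 -33.3309334 ]
[-29.          -0.22900176 -33.32936694]
off [ -85.3   41.6 -190.2] twist -16.39033487907099 pos [ 0.4442 -0.221   0.0147] clk 17.22 F [-0.36  0.16 -0.61] w 0.421
[[ 0.     0.966 -0.258]
 [ 0.    -0.258 -0.966]
 [-1.     0.    -0.   ]]
```

Call:
send_rows --grip '[255,255,255,255,255]' --pt "-20 0 0" --pt "-45 0 0" --pt "-72 4 -10" --pt "-98 10 -35" --pt "-116 18 -68" --twist '[0,0,-2,-5,-8]'

```text
clock: 17.63
position: [0.4788, -0.1618, 0.1325]
ee_rot: [0.53, 0.467, -0.53, 0.469]
ft_force: [2.0, -0.8, -2.3]
grip_width: 0.414
```

Call:
send_rows --grip '[255,255,255,255,255]' --pt "-2 7 -35" --pt "-2 7 -65" --pt "-2 7 -90" --pt "-2 7 -105" --pt "-2 7 -110" --twist '[-2,-4,-6,-8,-8.4]'

```text
clock: 18.05
position: [0.4994, -0.0491, 0.1319]
ee_rot: [0.492, 0.508, -0.492, 0.507]
ft_force: [0.0, 0.7, -1.4]
grip_width: 0.411
```

Call:
send_rows --grip '[255,255,255,255,255]' --pt "0 0 0" --pt "0 0 0" --pt "0 0 0" --pt "0 0 0" --pt "0 0 0" --twist '[0,0,0,0,0]'

```text
clock: 18.47
position: [0.4991, -0.0528, 0.132]
ee_rot: [0.494, 0.506, -0.494, 0.506]
ft_force: [-0.2, -0.5, -1.3]
grip_width: 0.416
```

```bash
python3 - <<'E'
from h import *
C=cam("wrist"); p,d=viewer.camera("wrist"); cv2.imwrite("pics/w14.png",p); np.savez("pics/w14.npz",K=C[0],R=C[1],t=C[2],d=d)
a=np.radians(1.43)
off([.5334,-.0480,.10],[np.cos(a),np.sin(a)]); print(rot().round(3))
p,d=viewer.camera("side")
cv2.imwrite("pics/s14.png",cv2.resize(p[100:300,240:440],None,fx=3,fy=3,interpolation=2))
E
```

```text
off [32.  34.4 -3.7] twist -0.08349328866555084 pos [ 0.4991 -0.0525  0.132 ] clk 18.52 F [ 0.94 -0.38 -0.93] w 0.414
[[-0.     1.     0.023]
 [-0.     0.023 -1.   ]
 [-1.    -0.     0.   ]]
```

View pics/w14.png

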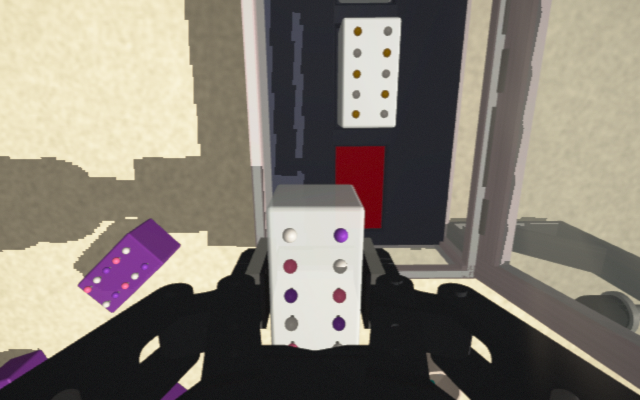

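View pics/s14.png

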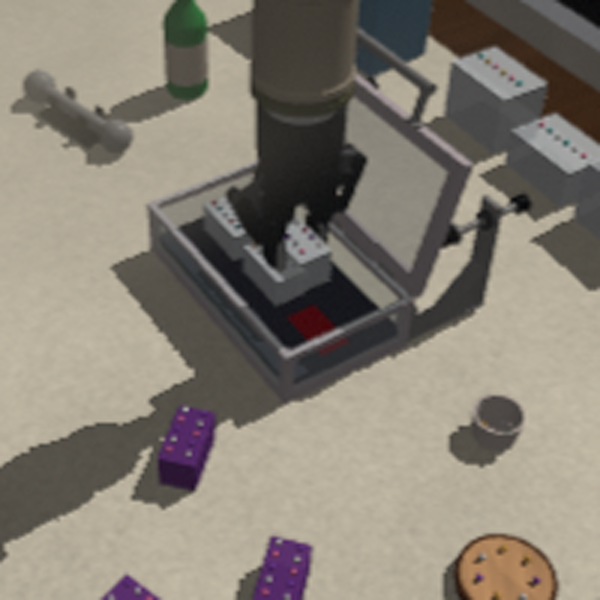

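```bash
python3 - <<'E'
from h import *
z=np.load("pics/w14.npz"); C=(z["K"],z["R"],z["t"]); p=cv2.imread("pics/w14.png").astype(int)
m=(p[:,:,2]>60)&(p[:,:,1]<50)&(p[:,:,0]<50); m[:,:325]=0; m[:,395:]=0; m[:140]=0; m[235:]=0
cs,_=cv2.findContours(m.astype(np.uint8),0,1); c=max(cs,key=cv2.contourArea); print(cv2.boundingRect(c))
for v in (160,175):
    xs=np.nonzero(m[v])[0]; 
    for u in (xs[0]-.5,xs[-1]+.5): print(v,u,atz(C,u,v,.014).round(4))
ys=np.nonzero(m[:,360])[0]; print("top edge",ys[0]-.5,atz(C,360,ys[0]-.5,.014))
# gold block top: 38 high from 14 => .052
d=z["d"]; print(atdepth(C,370,70,d[70,370]))
cv2.imwrite("pics/w14c.png",cv2.resize(cv2.imread("pics/w14.png")[120:250,310:420],None,fx=4.5,fy=4.5,interpolation=2))
E
```

```text
(335, 146, 50, 83)
160 334.5 [ 0.5135 -0.0255  0.014 ]
160 384.5 [ 0.5526 -0.0246  0.014 ]
175 334.5 [ 0.514  -0.0374  0.014 ]
175 383.5 [ 0.5528 -0.0365  0.014 ]
top edge 145.5 [ 0.53278824 -0.01372101  0.014     ]
[0.5312158  0.03743557 0.05100931]
```

View pics/w14c.png

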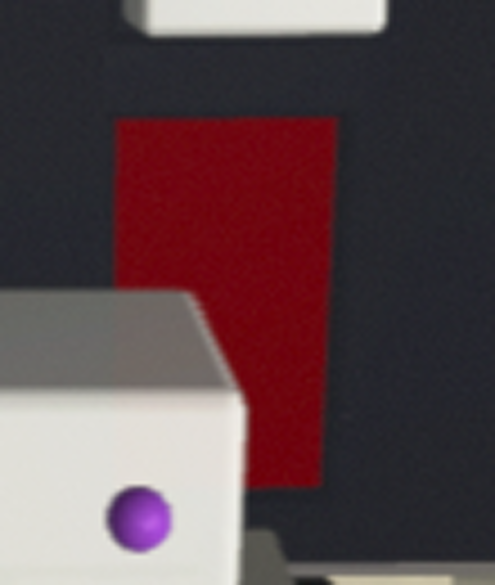

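Call:
send_rows --grip '[255,255,255,255,255]' --pt "0 14 -2" --pt "10 30 -4" --pt "30 34.6 -3.9" --pt "52 34.6 -3.9" --pt "70 34.6 -3.9" --twist '[0,0,0,0,0]'

```text
clock: 18.98
position: [0.5337, -0.047, 0.0606]
ee_rot: [0.493, 0.506, -0.494, 0.506]
ft_force: [0.7, -0.7, -1.5]
grip_width: 0.414
```

Call:
send_rows --grip '[255,255,255,255,255]' --pt "0 0 0" --pt "0 0 0" --pt "0 0 0" --pt "0 0 0" --pt "0 0 0" --twist '[0,0,0,0,0]'

```text
clock: 19.4
position: [0.5345, -0.0468, 0.0631]
ee_rot: [0.494, 0.506, -0.493, 0.507]
ft_force: [-0.4, -0.4, -1.6]
grip_width: 0.417
```

```bash
python3 - <<'E'
from h import *
a=np.radians(1.43)
C=cam("wrist"); p,d=viewer.camera("wrist"); cv2.imwrite("pics/w15.png",p)
off([.5337,-.0481,.023],[np.cos(a),np.sin(a)])
E
```

```text
off [40.  -0.8  1.4] twist 0.019219765640841047 pos [ 0.5343 -0.0467  0.063 ] clk 19.45 F [ 0.65  0.5  -0.54] w 0.419
```

View pics/w15.png

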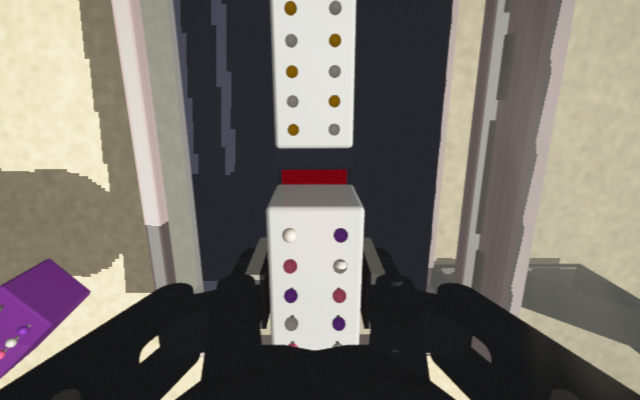

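Call:
send_rows --grip '[255,255,255,255,255]' --pt "6 -0.8 1.4" --pt "13 -0.8 1.4" --pt "20 -0.8 1.4" --pt "25 -0.8 1.4" --pt "27 -0.8 1.4" --twist '[0,0,0,0,0]'

```text
clock: 19.87
position: [0.5322, -0.0482, 0.0337]
ee_rot: [0.493, 0.507, -0.494, 0.506]
ft_force: [-0.2, 0.6, -1.3]
grip_width: 0.415
```

Call:
send_rows --grip '[255,255,255,255,255]' --pt "0 0 0" --pt "0 0 0" --pt "0 0 0" --pt "0 0 0" --pt "0 0 0" --twist '[0,0,0,0,0]'

```text
clock: 20.28
position: [0.5332, -0.0482, 0.0352]
ee_rot: [0.494, 0.506, -0.493, 0.506]
ft_force: [-0.6, 0.4, -1.3]
grip_width: 0.412
```

```bash
python3 - <<'E'
from h import *
a=np.radians(1.43)
C=cam("wrist"); p,d=viewer.camera("wrist"); cv2.imwrite("pics/w16.png",cv2.resize(p[100:350,200:450],None,fx=2.4,fy=2.4))
off([.5337,-.0481,.023],[np.cos(a),np.sin(a)])
E
```

```text
off [12.2  0.5 -0.1] twist 0.021003408536358847 pos [ 0.5332 -0.0482  0.0352] clk 20.33 F [-0.21 -0.11 -1.62] w 0.419
```

View pics/w16.png

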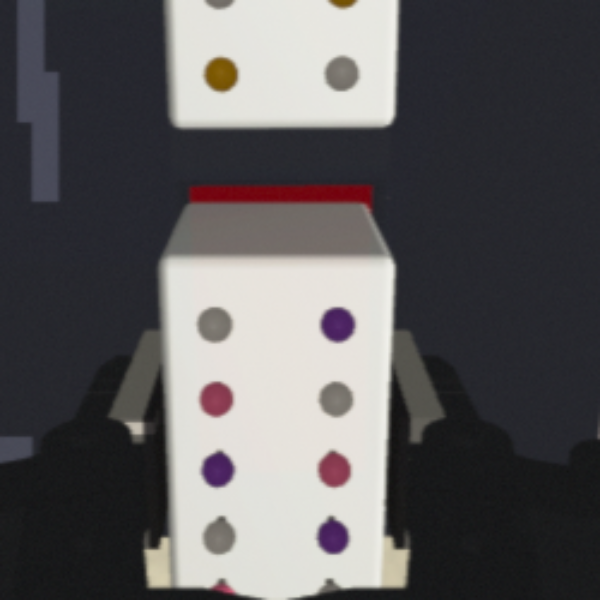

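```bash
python3 - <<'E'
from inhand import *
p=cv2.imread("pics/w16.png")
for n,uv,tx in [("footL",(187,205),.009),("footR",(367,205),.009),("linL",(189,187),.0212),("linR",(373,187),.0212),("topL",(161,258),-.029),("topR",(394,258),-.029)]:
    print(n,inhand((uv[0]/2.4+200-.3,uv[1]/2.4+100-.3),tx))
E
```

```text
footL [  9.         -17.52191864 -32.40968476]
footR [  9.          17.18154545 -32.4118972 ]
linL [ 21.2        -18.40300539 -33.37330099]
linR [ 21.2         19.72252843 -33.37521141]
topL [-29.         -17.18177952 -33.35680359]
topR [-29.          16.97852012 -33.36038751]
```

Call:
send_rows --grip '[255,255,255,255,255]' --pt "0 0.8 0.4" --pt "2 0.8 0.4" --pt "4 0.8 0.4" --pt "6 0.8 0.4" --pt "8 0.8 0.4" --twist '[0,0,0,0,0]'

```text
clock: 20.75
position: [0.5337, -0.0486, 0.0267]
ee_rot: [0.494, 0.506, -0.494, 0.506]
ft_force: [-0.5, -0.1, -1.9]
grip_width: 0.416
```

Call:
send_rows --grip '[255,255,255,255,255]' --pt "1 0 0" --pt "2 0 0" --pt "3 0 0" --pt "3 0 0" --pt "3 0 0" --twist '[0,0,0,0,0]'

```text
clock: 21.17
position: [0.5338, -0.0486, 0.024]
ee_rot: [0.494, 0.506, -0.494, 0.506]
ft_force: [0.3, -0.5, -1.6]
grip_width: 0.414
```

```bash
python3 - <<'E'
from h import *
a=np.radians(1.43)
C=cam("wrist"); p,d=viewer.camera("wrist"); cv2.imwrite("pics/w17.png",cv2.resize(p[100:350,200:450],None,fx=2.4,fy=2.4))
off([.5337,-.0481,.023],[np.cos(a),np.sin(a)])
E
```

```text
off [ 1.  -0.1 -0.5] twist 0.01807801042602364 pos [ 0.5338 -0.0486  0.024 ] clk 21.22 F [-1.05  0.74 -0.85] w 0.417
```

View pics/w17.png

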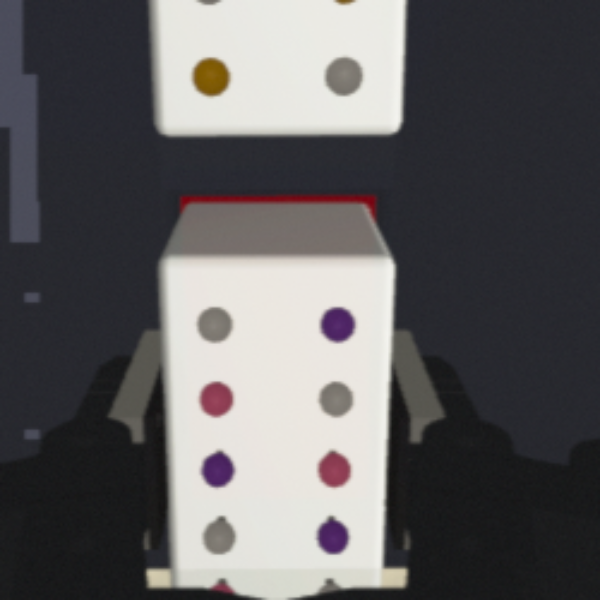

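Call:
send_rows --grip '[255,255,255,255,255]' --pt "0.3 0 0" --pt "0.6 0 0" --pt "0.9 0 0" --pt "1.1 0 0" --pt "1.1 0 0" --twist '[0,0,0,0,0]'

```text
clock: 21.63
position: [0.5338, -0.0486, 0.0233]
ee_rot: [0.494, 0.506, -0.494, 0.506]
ft_force: [-2.5, -0.3, 5.4]
grip_width: 0.413
```

Call:
send_rows --grip '[255,255,255,255,255]' --pt "0.3 0 0" --pt "0.6 0 0" --pt "0.6 0 0" --pt "0.6 0 0" --pt "0.6 0 0" --twist '[0,0,0,0,0]'

```text
clock: 22.05
position: [0.5338, -0.0485, 0.0232]
ee_rot: [0.494, 0.506, -0.493, 0.506]
ft_force: [-6.6, 1.0, 14.6]
grip_width: 0.415
```

Call:
send_rows --grip '[255,255,255,255,255]' --pt "-0.5 0 0" --pt "-0.9 0 0" --pt "-0.9 0 0" --pt "-0.9 0 0" --pt "-0.9 0 0" --twist '[0,0,0,0,0]'

```text
clock: 22.47
position: [0.5339, -0.0486, 0.0233]
ee_rot: [0.494, 0.506, -0.494, 0.506]
ft_force: [-1.8, 0.3, 2.9]
grip_width: 0.414
```

Call:
send_rows --grip '[140,130,110,90,90]' --pt "0 0 0" --pt "0 0 0" --pt "0 0 0" --pt "0 0 0" --pt "0 0 0" --twist '[0,0,0,0,0]'

```text
clock: 22.88
position: [0.5338, -0.0486, 0.0231]
ee_rot: [0.494, 0.506, -0.494, 0.506]
ft_force: [-0.4, -0.6, 0.5]
grip_width: 0.645
```

```bash
python3 - <<'E'
from h import *
C=cam("wrist"); p,d=viewer.camera("wrist"); cv2.imwrite("pics/w18.png",cv2.resize(p[100:350,200:450],None,fx=2.4,fy=2.4))
off([.5337,-.0481,.023])
E
```

```text
off [ 0.1 -0.1 -0.5] twist None pos [ 0.5338 -0.0486  0.0231] clk 22.93 F [ 0.75 -0.79  0.  ] w 0.652
```

View pics/w18.png

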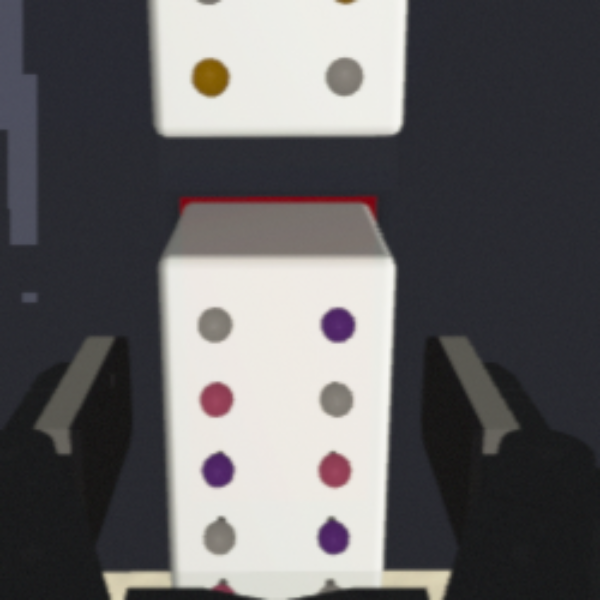

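Call:
send_rows --grip '[90,90,90,90,90]' --pt "-10 0 0" --pt "-30 0 0" --pt "-60 0 0" --pt "-95 0 0" --pt "-130 0 0" --twist '[0,0,0,0,0]'

```text
clock: 23.35
position: [0.5332, -0.0491, 0.1551]
ee_rot: [0.494, 0.506, -0.494, 0.506]
ft_force: [0.6, 0.7, -1.0]
grip_width: 0.649
```

Call:
send_rows --grip '[90,90,90,90,90]' --pt "-30 0 10" --pt "-50 -8 40" --pt "-60 -16 75" --pt "-65 -20 95" --pt "-65 -20 105" --twist '[0,0,0,0,0]'

```text
clock: 23.77
position: [0.5158, -0.158, 0.2206]
ee_rot: [0.496, 0.504, -0.494, 0.506]
ft_force: [-0.6, 0.9, -0.7]
grip_width: 0.647
```

Call:
send_rows --grip '[90,90,90,90,90]' --pt "0 0 0" --pt "0 0 0" --pt "0 0 0" --pt "0 0 0" --pt "0 0 0" --twist '[0,0,0,0,0]'

```text
clock: 24.18
position: [0.5166, -0.1527, 0.2177]
ee_rot: [0.493, 0.507, -0.493, 0.506]
ft_force: [0.2, -0.5, 1.1]
grip_width: 0.646
```

```bash
python3 - <<'E'
from h import *
C=cam("wrist"); p,d=viewer.camera("wrist"); cv2.imwrite("pics/w19.png",p); np.savez("pics/w19.npz",K=C[0],R=C[1],t=C[2],d=d)
p,d=viewer.camera("side")
cv2.imwrite("pics/s19.png",cv2.resize(p[100:300,240:440],None,fx=3,fy=3,interpolation=2))
off([.5337,-.0481,.023])
E
```

```text
off [ 194.9   20.  -104.7] twist None pos [ 0.5166 -0.1533  0.2179] clk 24.28 F [ 0.13 -0.69  0.39] w 0.644
```

View pics/w19.png

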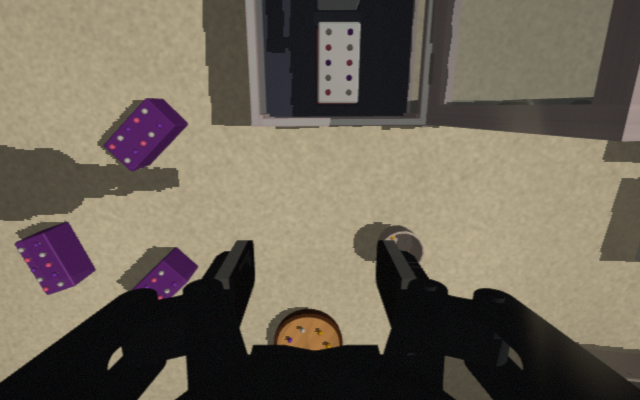

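View pics/s19.png

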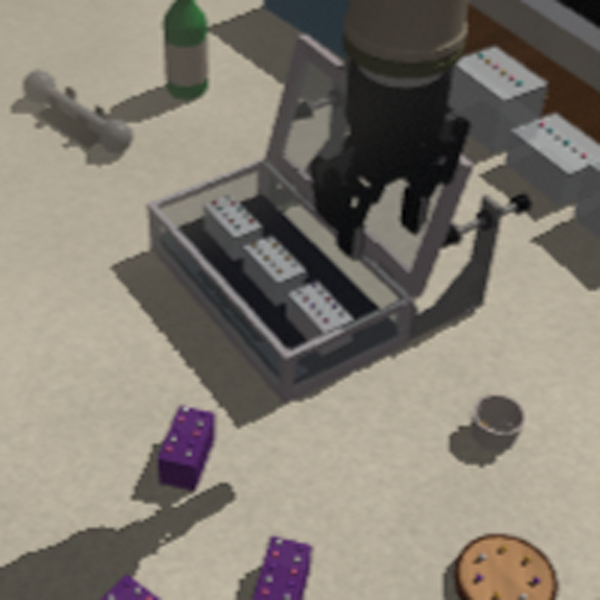

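Three blocks sit in line and the lid is still on its stops. I'll check the seated block's height and tilt numerically.

```bash
python3 - <<'E'
from h import *
z=np.load("pics/w19.npz"); C=(z["K"],z["R"],z["t"]); d=z["d"]
P=np.array([[atdepth(C,u,v,d[v,u]) for u in range(305,375)] for v in range(15,112)])
top=(P[:,:,2]>.044)&(P[:,:,2]<.0555); q=P[top]
M=np.zeros((400,640),np.uint8); M[15:112,305:375]=top; M=cv2.morphologyEx(M,cv2.MORPH_OPEN,np.ones((5,5)))
print(rectfit(C,M,.052), np.percentile(q[:,2],[10,50,90]))
q=P[M[15:112,305:375]>0]; A=np.c_[q[:,:2]-q[:,:2].mean(0),np.ones(len(q))]; print("plane",np.linalg.lstsq(A,q[:,2],rcond=None)[0])
bd=[atdepth(C,u,v,d[v,u])[2] for u,v in [(390,60),(390,90),(300,105),(375,100)]]; print("board",bd)
o=monitor.get_obs();print(o["joint_velocities"].round(4),o["clock"])
E
```

```text
(((532.8370971679688, -48.87442398071289), (35.56272506713867, 64.21493530273438), 1.5572761297225952), 264) [0.04932504 0.05036582 0.05139849]
plane [0.00384647 0.00068772 0.05037475]
board [np.float64(0.020446639630428972), np.float64(0.020165505965490396), np.float64(0.020467947802841686), np.float64(0.020640571264662323)]
[ 0.0038 -0.0012  0.0047 -0.0009 -0.0002  0.0016  0.0017] 24.2833
```

```bash
python3 -c "
from h import *
print(manip.hand_in())"
```

```text
the job is handed in; nothing more can be done
None
```

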